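Set out a toy batch for oiling

TASK

Get this batch of turned toy parts ready for oiling. Slide the lid of the wire dip basket fully open, carry the blue jug to the basket, turn its spout to face the basket while it is still upright, and only then tip all the beads over the spout, low above the mouth, into the basket; stand the empty jug upright on the bench, slide the lid fully shut so that the beads cannot float out, and stand every roly-poly toy that is there upright, seated in a ring of its own on the drip board. Leave the other tools where they lie.

Things in the scene. Friction and masses are not known exactly. Their poses are not given: they have to be found in the camera images.
- jug: blue enamel jug, white rim, 105 mm tall, straight-sided and round, 62 mm outside diameter (grip it about 60 mm up, across the spout's direction); wall 2.5 mm, floor 4 mm, open top. Origin: centre of underside; z up its axis, x to the spout; strap handle on the -x side, out to 60 mm from the axis, 21 to 86 mm up. About 0.2 kg plus beads
- jug_spout (a point): tip of the jug's pouring spout: 52 mm from the jug's axis in its x direction, 107 mm above its foot; axes as the jug. The beads run out fully when the jug is tipped forward over the spout by about 100 degrees from upright
- basket: square dip basket of steel wire, 112 x 112 mm, 60 mm high, fixed to the bench; inside 106 x 106 mm, floor 8 mm above the bench. Two rails along x at y = +-58 mm, tops 70 mm above the bench, run from x = -56 to x = +116 mm. Origin: centre of its footprint at bench level; x is the way the lid slides open (away from the robot), z up
- basket_mouth (a point): centre of the basket's mouth at the level of the rail tops, 70 mm above the bench; axes as the basket
- basket_lid (a joint): slide of the basket's flat wire lid in its rails (m): 0 closed, covering the mouth, up to 0.105 fully open, moved along the basket's +x; it drags with about 1.5 N and stays where it is left; its top lies 66 mm above the bench
- lid_knob (a point): middle of the black upright knob on the lid (moves with the lid): 21 mm diameter, from 66 to 97 mm above the bench, this point 86 mm above it; closed, it is 34 mm from the basket's centre along +x
- drip_board: plywood drip board 275 x 105 mm, 12 mm thick, fixed to the bench, with three turned wooden rings in a row along its x at -85, 0 and +85 mm. Origin: centre of its underside; z up
- ring_1 (a point): centre of ring 1 on the drip board, at the height of its top edge (26 mm above the bench); each ring 54 mm outside, 40 mm inside diameter, 14 mm high; a toy seated upright has its origin about 17 mm above this point
- ring_2 (a point): centre of ring 2 on the drip board, at the height of its top edge (26 mm above the bench); each ring 54 mm outside, 40 mm inside diameter, 14 mm high; a toy seated upright has its origin about 17 mm above this point
- ring_3 (a point): centre of ring 3 on the drip board, at the height of its top edge (26 mm above the bench); each ring 54 mm outside, 40 mm inside diameter, 14 mm high; a toy seated upright has its origin about 17 mm above this point
- toy_1: roly-poly toy turned in dark wood with red bands: weighted ball foot of 52 mm diameter and on it a round-topped stem of 24 mm diameter, straight from 26 to 46 mm above the ball's centre, top at 58 mm (84 mm tall in all). Origin: the ball's centre; z up the stem. It rocks but rights itself on the bench; in a ring it stays as it is set. About 0.11 kg. May be absent
- toy_2: roly-poly toy turned in dark wood with green bands: weighted ball foot of 52 mm diameter and on it a round-topped stem of 24 mm diameter, straight from 26 to 46 mm above the ball's centre, top at 58 mm (84 mm tall in all). Origin: the ball's centre; z up the stem. It rocks but rights itself on the bench; in a ring it stays as it is set. About 0.11 kg. May be absent
- toy_3: roly-poly toy turned in dark wood with yellow bands: weighted ball foot of 52 mm diameter and on it a round-topped stem of 24 mm diameter, straight from 26 to 46 mm above the ball's centre, top at 58 mm (84 mm tall in all). Origin: the ball's centre; z up the stem. It rocks but rights itself on the bench; in a ring it stays as it is set. About 0.11 kg. May be absent
- bead_1: dark wooden ball bead, 20 mm diameter, starts in the jug; origin: its centre. May be absent
- bead_2: dark wooden ball bead, 20 mm diameter, starts in the jug; origin: its centre. May be absent
- bead_3: dark wooden ball bead, 20 mm diameter, starts in the jug; origin: its centre. May be absent
- bead_4: dark wooden ball bead, 20 mm diameter, starts in the jug; origin: its centre. May be absent
- bead_5: dark wooden ball bead, 20 mm diameter, starts in the jug; origin: its centre. May be absent
- sanding_block: cork sanding block, 64 x 112 x 34 mm, a bystander, loose; origin: centre of its underside
- block_plane: iron block plane, 44 x 157 x 43 mm, a bystander, loose; origin: centre of its underside
- offcut_oak: oak offcut, 45 x 120 x 32 mm, a bystander, loose; origin: centre of its underside
Not all that is in view belongs to the job. Leave any purple or turquoise look-alike of the toy_2 alone. What is shaped like the toy_3 but turquoise is not meant.

How it is judged:
By the outcome, as a careful person would: the job done as asked, in the order asked, and still so for the second after the job is handed in, with the robot touching nothing.
Of bead_1, bead_2, bead_3, bead_4, bead_5 only 3 to 5 are there at a start; the rules pass over those that are not, and their reading is None.
Of toy_1, toy_2, toy_3 only 2 to 3 are there at a start; the rules pass over those that are not, and their reading is None.
At some moment in a run one of toy_1, toy_2, toy_3 may be knocked a few centimetres aside while the robot is not near it.
It also fails if it takes over 208 s, if anything falls off the work surface, if the arm or the gripper's body presses on something with over 40 N, if the wrist force passes 120 N, or if a joint passes its speed limit or range.

ROBOT

A 6-joint arm with a two-finger parallel gripper is mounted at the origin on a cart in front of the work surface, level with it; the furniture and walls round the work are solid. World frame = base frame: x ahead of the robot, y to its left, z up, the work surface at z = 0. Lengths are in mm, angles in rad, forces in N, time in s.
With the tool pointing down it reaches from about 300 to 775 mm from the base axis. Payload 14.6 kg.
Tool frame: the origin (TCP) lies at the centre of the arm's flange, where the gripper is bolted on; the fingertips stand 199 mm ahead of it and the grasp point (between the pads) lies 180 mm ahead of it; z points along the fingers, y is the line along which they close (so a half turn about z gives the same grasp; the last joint's range is limited). The gripper opens to 94 mm and grips with 3 to 60 N. Pads are 16 mm wide; open, the fingers measure 119 mm over their backs; the gripper's body (75 mm by 177 mm) begins 78 mm behind the grasp point.
Start: joints at [1.246, 0.3, 1.521, -0, 1.321, -0.067], TCP at [140.223, 531.816, 404.646] pointing down, gripper open.
Joint ranges: [-3.03, 3.03], [-0.79, 2.21], [0.23, 2.52], [-1.04, 4.18], [0, 3.07], [-2.55, 2.55]. Speed limits (rad/s): [2.22, 2.22, 2.57, 3.14, 3.14, 3.14].

INTERFACE

Orientations are given as [roll, pitch, yaw] about the fixed x, y, z axes, in that order (R = Rz(yaw) Ry(pitch) Rx(roll)).
In Python, from cell import manip, optics, workorder gives the robot as it stands.
- The arm moves only by the tool step_arm, never from a script. Its argument "increments" is a list that holds one entry, the list of rows, each a list of 7 numbers: the turn, a rotation vector about the tool's x, y, z as a fraction of full scale, then the shift along the tool's x, y, z as a fraction of full scale, then the closure, from -1 (fully open) to 1 (shut). In form: [[[wx, wy, wz, tx, ty, tz, fingers], ...]]. A call has 1 to 5 rows; each row shifts and turns the commanded pose from where the row before left it, along the tool's axes as they then stand; what a row does not reach is not made up. Full scale, the value 1, is 40 mm for a shift and 45 degrees for a turn. A row lasts 1/10 s, in which the tool goes at most 50 mm and 8.59 degrees, less where a joint would pass 70% of its speed; a pose out of reach is approached as far as the arm can. A call with a number of a shift or a turn outside -1 to 1 is refused whole. A call with a gripper value outside its range is refused whole. The fingers move at their own pace and stop on an object; "newtons" is the grip in N (left out, the last holds). Time passes only in rows, so rows that do not move let the fingers close. It gives the time, the measured TCP pose, the force, the opening and the grip force at its end, in the units of the state.
- manip.read_state(): the state, without advancing time (a new reading comes with each control period).
- optics.camera(name): name is "scene" or "top"; returns a dict with "frame" (384x512x3 uint8, red, green, blue), "range_z" (384x512 float32, mm along the optical axis (not along the pixel's ray), 0 where there is no reading), "mtx" (3x3 intrinsics, pixels), "cam_to_world" (4x4, takes a point from camera to world coordinates). Camera axes: x right, y down, z forward; pixel columns grow to the right and rows downward; lengths in mm; the calibration is good to about 2 mm. A picture is of the moment at which its call begins.
- workorder.sign_off(): hands the job in; it is judged then, once.
The state is a dict: "clock": time; "joints": joint angles; "qd": joint speeds; "effort": joint torques, N m; "eef_pos": TCP position; "eef_rot": TCP orientation; "wrist_force": force on the tool from outside, world axes, zero at the start; "moment": the same for the moment, N m; "finger_gap": finger opening in mm; "finger_force": force on a finger pad.
Only numpy, scipy, OpenCV 4.12 (cv2) and the standard library are available. Lean on these libraries where they do the work, as an engineer would, in place of code of your own. Each camera call takes 0.05 s, during which the arm holds its last target. There are 200 camera calls.

## Working session

There is one attempt and no reset: what is moved stays moved. The work goes in short steps, Python scripts to look and compute and a tool call to move; the robot and the scene stay as the last step left them, time stands still between calls to the robot, and variables do not carry over. Pictures are saved under pics/ and viewed, at most 14 in all, crops included, and the job is handed in when it is done.

Besides the shell and the picture viewer there is one more tool, called after "Call:" as name([rows], argument=value, ...), one row to a line, values as JSON. step_arm: Moves the arm, as the interface text tells. Its arguments: {"type":"object","properties":{"increments":{"type":"array","items":{"type":"array","items":{"type":"array","items":{"type":"number"}}}},"newtons":{"type":"number"}},"required":["increments"]}

```bash
mkdir -p pics; ls; cat > h.py <<'E'
import numpy as np,cv2
from cell import manip,optics,workorder
def cam(n):
    c=optics.camera(n); f=c["frame"]; z=c["range_z"]; K=c["mtx"]; T=c["cam_to_world"]
    v,u=np.mgrid[:f.shape[0],:f.shape[1]]
    p=np.stack([(u-K[0,2])/K[0,0]*z,(v-K[1,2])/K[1,1]*z,z,np.ones_like(z)],-1)@np.array(T).T
    c["xyz"]=p[...,:3]; return c
def save(n,f,s=1): cv2.imwrite(f"pics/{n}.png",cv2.resize(f[...,::-1],None,fx=s,fy=s,interpolation=cv2.INTER_CUBIC))
def ray(c,u,v,h):
    K=c["mtx"];T=np.array(c["cam_to_world"]); d=T[:3,:3]@np.array([(u-K[0,2])/K[0,0],(v-K[1,2])/K[1,1],1]); o=T[:3,3]
    return o+d*(h-o[2])/d[2]
E
python3 - <<'E'
from h import *
print(manip.read_state())
for n in("scene","top"):
    c=cam(n); save(n+"0",c["frame"],1.5); print(n,np.round(c["cam_to_world"],3).tolist(),c["mtx"].tolist())
    np.savez(n+"0.npz",**c)
E
```

```text
pics
{'clock': 0.0, 'joints': array([ 1.24641248e+00,  3.00439810e-01,  1.52156948e+00, -2.97086936e-05,
        1.32068931e+00, -6.65925552e-02]), 'qd': array([ 0.00010005,  0.00129602, -0.00096827,  0.00023406,  0.00073716,
       -0.0006706 ]), 'effort': array([-4.66998936e-04, -5.31807017e+01, -3.52742851e+01,  7.09010242e-02,
        2.43107253e-02, -6.10261282e-05]), 'eef_pos': array([140.20961967, 531.79180315, 404.10827512]), 'eef_rot': array([-3.14048723e+00, -4.48815435e-05,  2.88380870e+00]), 'wrist_force': array([ 0.35794132,  0.19891107, -0.07888099]), 'moment': array([-0.00120605, -0.02593457, -0.01268979]), 'finger_force': 0.0, 'finger_gap': 93.81155193008294}
scene [[-0.898, -0.304, 0.317, 64.733], [-0.439, 0.623, -0.648, 1181.717], [-0.001, -0.721, -0.693, 1243.049], [0.0, 0.0, 0.0, 1.0]] [[454.5824232747458, 0.0, 261.4885076418528], [0.0, 454.5824232747458, 196.23226237697315], [0.0, 0.0, 1.0]]
top [[-0.016, -0.99, 0.141, 388.082], [-1.0, 0.016, -0.003, 79.972], [0.0, -0.141, -0.99, 1354.265], [0.0, 0.0, 0.0, 1.0]] [[356.9789141911318, 0.0, 252.81788751947033], [0.0, 356.9789141911318, 195.25403957816968], [0.0, 0.0, 1.0]]
```

View pics/scene0.png

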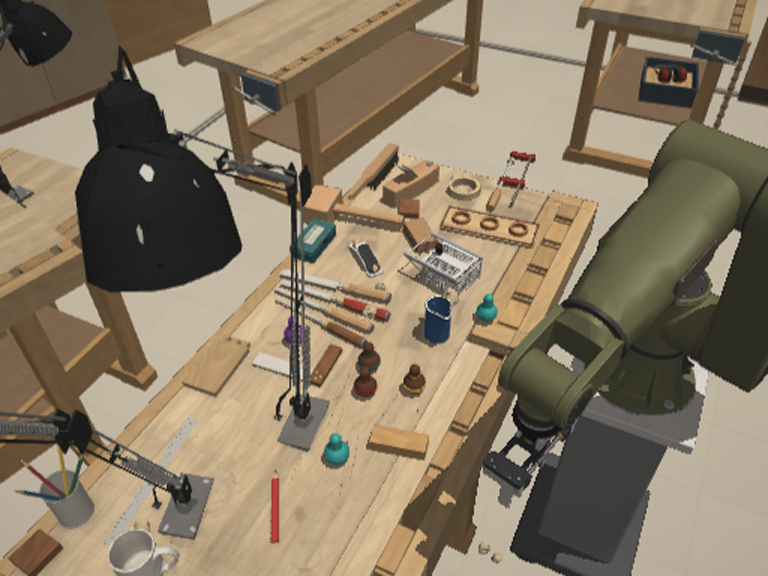

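View pics/top0.png

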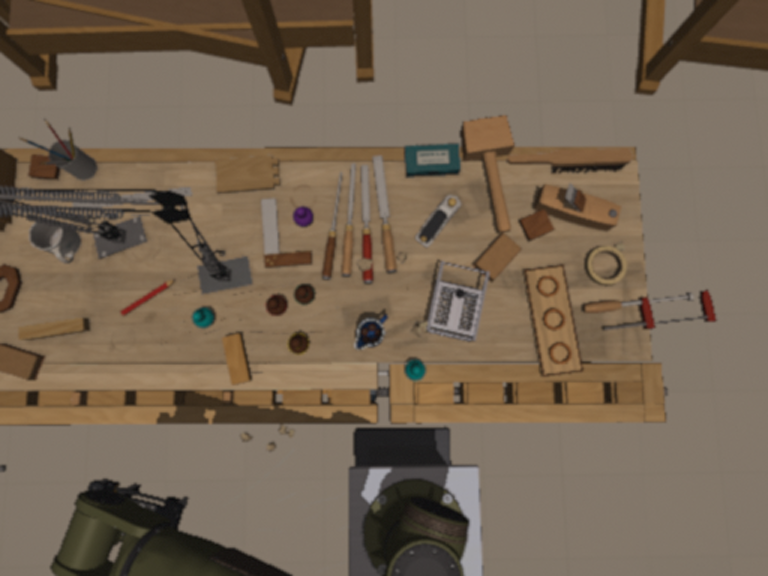

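```bash
python3 - <<'E'
from h import *
t=np.load("top0.npz");s=np.load("scene0.npz")
save("crop_top",t["frame"][160:255,170:400],3.45)
save("crop_sc",s["frame"][135:280,215:365],4.1)
for n,pts in(("top",[(184,202),(203,195.5),(199,228)]),("scene",[(245,238),(243,256),(276,252)])):
    c=dict(np.load(n+"0.npz"))
    for u,v in pts: print(n,u,v,np.round(c["xyz"][int(v),int(u)]),c["frame"][int(v),int(u)])
E
```

```text
top 184 202 [550. 326.  74.] [48 29 20]
top 203 195.5 [573. 256.  81.] [51 32 23]
top 199 228 [455. 271.  76.] [51 31 20]
scene 245 238 [571. 279.  50.] [71 52 40]
scene 243 256 [541. 350.  48.] [92 61 44]
scene 276 252 [446. 294.  59.] [121  95  44]
```

View pics/crop_top.png

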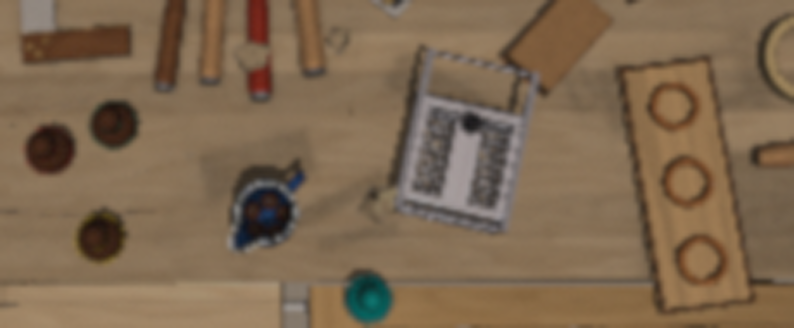

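View pics/crop_sc.png

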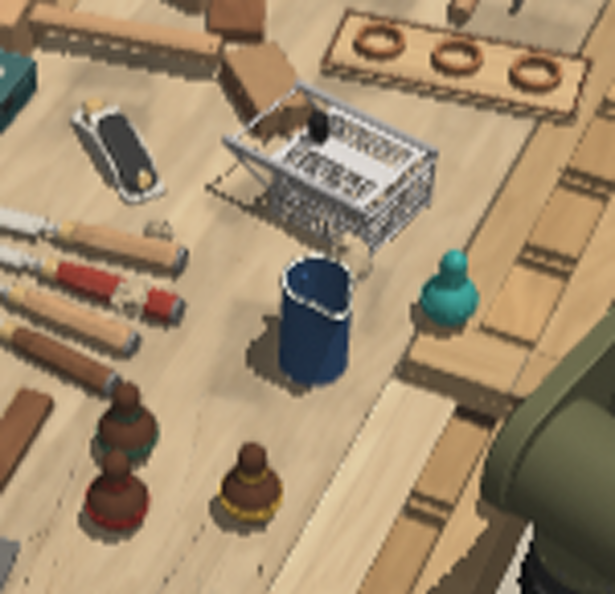

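Top crop: red toy at (50,148), green (114,124), yellow (100,236); turquoise look-alike (368,296) is left alone. Jug (267,210) has its handle at (298,172) and spout at (235,245). The lid is closed with its knob at (471,122), and the rings are at (672,107), (686,181), (700,259).

```bash
cat > m.py <<'E'
from h import *
def crop2(x,y): return 170+x/3.45,160+y/3.45
if __name__=="__main__":
    t=dict(np.load("top0.npz")); s=dict(np.load("scene0.npz"))
    C={}
    for n,xy,h in(("red",(50,148),84),("green",(114,124),84),("yel",(100,236),84),("jug",(267,210),105),("knob",(471,122),97),("r1",(672,107),26),("r2",(686,181),26),("r3",(700,259),26),("turq",(368,296),84)):
        C[n]=ray(t,*crop2(*xy),h); print(n,np.round(C[n],1))
    for n in("red","green","yel","turq"):
        for nm,c in(("top",t),("sc",s)):
            P=c["xyz"]; m=(np.hypot(P[...,0]-C[n][0],P[...,1]-C[n][1])<35)&(P[...,2]>48)
            Q=P[m]; print(n,nm,m.sum(),np.round(Q.mean(0),1),Q[:,2].max().round(1), c["frame"][m].mean(0).round())
    for nm,c in(("top",t),("sc",s)):
        P=c["xyz"]; m=(np.hypot(P[...,0]-C["jug"][0],P[...,1]-C["jug"][1])<70)&(P[...,2]>92)
        Q=P[m]; (cx,cy),r=cv2.minEnclosingCircle(Q[:,:2].astype(np.float32)); print("jug",nm,m.sum(),Q.mean(0).round(1),cx,cy,r,Q[:,2].max())
        d=np.hypot(*(Q[:,:2]-Q[:,:2].mean(0)).T); print(np.round(Q[np.argsort(-d)[:6]],0).tolist())
        m=(np.hypot(P[...,0]-C["jug"][0],P[...,1]-C["jug"][1])<80)&(P[...,2]>12)
        f=c["frame"].astype(int); b=m&(f[...,2]>f[...,0]+40); Q=P[b]; d=np.hypot(*(Q[:,:2]-C["jug"][:2]).T); print(np.round(Q[np.argsort(-d)[:8]],0).tolist())
        m=(np.hypot(P[...,0]-C["knob"][0],P[...,1]-C["knob"][1])<25)&(P[...,2]>78); print("knob",nm,P[m].mean(0).round(1),m.sum())
        m=(P[...,0]>400)&(P[...,0]<650)&(P[...,1]<-110)&(P[...,1]>-330)&(P[...,2]>20)&(P[...,2]<32)
        im=np.zeros(m.shape,np.uint8);im[m]=1
        n_,l,st,ce=cv2.connectedComponentsWithStats(im)
        for i in range(1,n_):
            if st[i,4]>25: print("ring",nm,st[i,4],P[l==i].mean(0).round(1),ce[i].round(1))
E
python3 m.py
```

```text
red [545.2 321.9  84. ]
green [569.3 255.5  84. ]
yel [453.2 269.5  84. ]
jug [475.7  97.2 105. ]
knob [ 563.6 -114.3   97. ]
r1 [ 586.4 -345.2   26. ]
r2 [ 505.2 -355.5   26. ]
r3 [ 421.2 -365.3   26. ]
turq [387.7  -4.4  84. ]
red top 50 [549.1 333.2  72.6] 87.4 [53. 32. 21.]
red sc 74 [544.8 342.9  67.6] 84.6 [77. 48. 36.]
green top 56 [573.9 262.7  68.2] 85.5 [53. 33. 22.]
green sc 66 [573.  273.1  67.4] 83.8 [70. 52. 39.]
yel top 52 [452.7 278.1  69.6] 85.6 [54. 33. 21.]
yel sc 70 [449.  286.6  67.4] 84.7 [83. 58. 38.]
turq top 44 [383.7  -4.8  73.1] 87.6 [11. 86. 82.]
turq sc 62 [381.8   1.   66.4] 84.0 [ 50. 114. 106.]
jug top 92 [465.4 109.1 105.1] 468.1059265136719 108.4280776977539 42.09040832519531 113.87490797461624
[[500.0, 81.0, 102.0], [492.0, 74.0, 109.0], [496.0, 77.0, 106.0], [503.0, 88.0, 103.0], [485.0, 70.0, 108.0], [488.0, 74.0, 110.0]]
[[512.0, 66.0, 83.0], [508.0, 66.0, 87.0], [508.0, 70.0, 86.0], [505.0, 70.0, 85.0], [505.0, 74.0, 88.0]]
knob top [ 563.6 -113.8   94.6] 31
jug sc 108 [471.2 103.3 101. ] 465.54486083984375 106.29803466796875 43.14396286010742 110.42784507124998
[[433.0, 134.0, 108.0], [436.0, 136.0, 108.0], [439.0, 138.0, 108.0], [434.0, 132.0, 110.0], [434.0, 123.0, 107.0], [441.0, 132.0, 97.0]]
[[453.0, 131.0, 28.0], [441.0, 117.0, 57.0], [450.0, 127.0, 15.0], [443.0, 118.0, 41.0], [446.0, 121.0, 53.0], [444.0, 118.0, 62.0], [445.0, 118.0, 67.0], [448.0, 122.0, 17.0]]
knob sc [ 561.6 -110.2   89.4] 29
ring sc 31 [ 626.3 -187.5   26.9] [284.8 161.4]
```

```bash
cat > fit.py <<'E'
from h import *
from scipy.optimize import least_squares
def sphere(cs,x,y):
    Q=[]
    for c in cs:
        P=c["xyz"]; m=(np.hypot(P[...,0]-x,P[...,1]-y)<45)&(P[...,2]>8)&(P[...,2]<44); Q.append(P[m])
    Q=np.vstack(Q)
    r=least_squares(lambda p:np.hypot(np.hypot(Q[:,0]-p[0],Q[:,1]-p[1]),Q[:,2]-26)-26,[x,y],loss="soft_l1",f_scale=2)
    return r.x, np.median(abs(r.fun))
if __name__=="__main__":
    t=dict(np.load("top0.npz")); s=dict(np.load("scene0.npz"))
    for n,x,y in(("red",549,333),("green",573,262),("yel",451,280),("turq",384,-4)):
        print(n,*[np.round(sphere(cs,x,y)[0],1) for cs in([t],[s],[t,s])],sphere([t,s],x,y)[1])
    P=s["xyz"]; m=(np.hypot(P[...,0]-467,P[...,1]-106)<45)&(P[...,2]>15)&(P[...,2]<90);Q=P[m]
    r=least_squares(lambda p:np.hypot(Q[:,0]-p[0],Q[:,1]-p[1])-31,[467,106],loss="soft_l1",f_scale=2);print("jug body sc",r.x,np.median(abs(r.fun)))
    P=t["xyz"]; m=(np.hypot(P[...,0]-467,P[...,1]-106)<34)&(P[...,2]>95);Q=P[m]
    r=least_squares(lambda p:np.hypot(Q[:,0]-p[0],Q[:,1]-p[1])-30,[467,106],loss="soft_l1",f_scale=2);print("jug rim top",r.x,np.median(abs(r.fun)))
    f=lambda x,y,h:ray(t,170+x/3.45,160+y/3.45,h)
    B=np.array([f(*q,70) for q in((425,50),(537,75),(503,231),(397,208))]);print("basket",B.round(1).tolist())
    for a,b in((3,0),(2,1)):
        d=B[b]-B[a];print(np.degrees(np.arctan2(d[1],d[0])),np.hypot(*d[:2]))
    d=B[3]-B[2];print(np.degrees(np.arctan2(d[1],d[0]))-90,np.hypot(*d[:2]))
    # rings & board via ray
    D=np.array([f(*q,12) for q in((619,68),(709,58),(753,299),(663,310))]);print("board",D.round(1).tolist(),D.mean(0).round(1))
    P=t["xyz"]; m=(P[...,2]>110)&(P[...,1]<650)&(P[...,1]>-450)&(P[...,0]>250)&(P[...,0]<800)
    g={}
    for q in P[m]: k=(int(q[0]//50*50),int(q[1]//50*50)); g[k]=max(g.get(k,0),int(q[2]))
    print(g)
E
python3 fit.py
python3 - <<'E'
import sys; sys.path.insert(0,'.')
from h import *
for n in("top","scene"):
    c=dict(np.load(f"{n}0.npz"));P=c["xyz"]
    # ring tops: z 20..30 within board footprint
    for x,y in((586,-345),(505,-355),(421,-365)):
        m=(np.hypot(P[...,0]-x,P[...,1]-y)<32)&(P[...,2]>19)&(P[...,2]<32); 
        Q=P[m]; (a,b),r=cv2.minEnclosingCircle(Q[:,:2].astype(np.float32)) if len(Q)>4 else ((0,0),0); print(n,len(Q),Q.mean(0).round(1),round(a,1),round(b,1),round(r,1))
E
```

```text
red [550.4 336.9] [549.2 336.5] [549.8 336.7] 1.1744256343439297
green [577.5 266.2] [575.4 266.3] [576.5 266.2] 1.2972112463298942
yel [454.  280.3] [452.5 280. ] [453.2 280.2] 1.2708457520514642
turq [385.3  -5.7] [383.7  -6.3] [384.5  -6. ] 1.3677632420374497
jug body sc [472.95525915 101.20772302] 1.4164351128484256
jug rim top [469.09947443 104.87592809] 2.543330690776802
basket [[645.3, -72.5, 70.0], [616.4, -190.3, 70.0], [452.3, -147.5, 70.0], [478.0, -37.9, 70.0]]
-11.683772714361279 170.8329680573468
-14.60787002236509 169.60765463633646
-13.204235457120944 112.53187080310428
board [[633.2, -293.7, 12.0], [642.8, -394.1, 12.0], [377.7, -424.5, 12.0], [367.6, -326.7, 12.0]] [ 505.3 -359.7   12. ]
{(350, 50): 1354, (600, 500): 728, (600, 450): 697, (600, 400): 655, (600, 350): 616, (650, 350): 605, (600, 550): 707, (750, -400): 120, (550, 500): 720, (550, 450): 687, (500, 100): 112, (500, 50): 110, (450, 100): 111, (400, 100): 113}
top 80 [ 588.9 -347.4   24.6] 587.8 -347.6 28.0
top 83 [ 504.5 -357.4   24.8] 504.6 -356.8 27.4
top 86 [ 420.2 -366.1   24.6] 419.3 -367.5 28.6
scene 40 [ 586.9 -344.1   23.7] 586.9 -345.2 29.1
scene 48 [ 502.6 -354.    23.1] 504.7 -354.8 30.6
scene 39 [ 417.5 -363.9   24. ] 417.4 -366.3 29.5
```

Call:
step_arm([
  [[0, 0, 0, -0.71, -0.64, 0.09, 0], [0, 0, 0, -0.71, -0.64, 0.09, 0], [0, 0, 0, -0.71, -0.64, 0.09, 0], [0, 0, 0, -0.71, -0.64, 0.09, 0], [0, 0, 0, -0.71, -0.64, 0.09, 0]],
], newtons=20)

```text
clock: 0.6
eef_pos: [245.4, 370.4, 386.3]
eef_rot: [-3.141, -0.0, 2.884]
wrist_force: [1.7, 0.7, -0.2]
finger_gap: 57.6
finger_force: 0.0
```

```bash
cat > st.py <<'E'
from h import *
from scipy.spatial.transform import Rotation as Rn
import sys,json
s=manip.read_state(); p=s["eef_pos"]; R=Rn.from_euler("xyz",s["eef_rot"])
open("log.txt","a").write(json.dumps([list(map(float,s["joints"])),list(map(float,p)),list(map(float,s["eef_rot"]))])+"\n")
print("t",round(s["clock"],2),"p",p.round(1),"rpy",s["eef_rot"].round(3),"F",s["wrist_force"].round(1),"gap",round(s["finger_gap"],1),"ff",round(s["finger_force"],1),"q",s["joints"].round(3))
# usage: st.py x y z [tool-y heading deg, tool pointing down]
if len(sys.argv)>=4:
    d=np.array(list(map(float,sys.argv[1:4])))-p
    print("shift frac total (tool axes):",(R.inv().apply(d)/40).round(2))
    if len(sys.argv)==5:
        a=np.radians(float(sys.argv[4])+90); T=Rn.from_euler("xyz",[np.pi,0,a]); print("turn deg (tool):",np.degrees((R.inv()*T).as_rotvec()).round(1), "turn frac total",(np.degrees((R.inv()*T).as_rotvec())/45).round(3))
E
python3 st.py 563.5 -113.5 300
```

```text
t 0.6 p [245.4 370.4 386.3] rpy [-3.141 -0.     2.884] F [ 1.7  0.7 -0.2] gap 57.6 ff 0.0 q [ 0.903  0.08   1.827 -0.     1.235 -0.41 ]
shift frac total (tool axes): [-10.77  -9.67   2.16]
```

Call:
step_arm([
  [[0, 0, 0, -0.72, -0.645, 0.1, 0], [0, 0, 0, -0.72, -0.645, 0.1, 0], [0, 0, 0, -0.72, -0.645, 0.1, 0], [0, 0, 0, -0.72, -0.645, 0.1, 0], [0, 0, 0, -0.72, -0.645, 0.1, 0]],
])

```text
clock: 1.1
eef_pos: [351.7, 208.9, 366.5]
eef_rot: [-3.142, -0.0, 2.884]
wrist_force: [0.1, 0.2, 0.0]
finger_gap: 47.0
finger_force: 0.0
```

```bash
python3 st.py >/dev/null
```

Call:
step_arm([
  [[0, 0, 0, -0.72, -0.645, 0.1, 0], [0, 0, 0, -0.72, -0.645, 0.1, 0], [0, 0, 0, -0.72, -0.645, 0.1, 0], [0, 0, 0, -0.72, -0.645, 0.1, 0], [0, 0, 0, -0.72, -0.645, 0.1, 0]],
])

```text
clock: 1.6
eef_pos: [458.2, 47.4, 346.4]
eef_rot: [-3.142, -0.0, 2.884]
wrist_force: [-0.2, 0.3, 0.1]
finger_gap: 46.9
finger_force: 0.0
```

```bash
python3 st.py 563.5 -113.5 300
```

```text
t 1.6 p [458.2  47.4 346.4] rpy [-3.142 -0.     2.884] F [-0.2  0.3  0.1] gap 46.9 ff 0.0 q [ 0.024  0.162  1.834  0.     1.145 -1.289]
shift frac total (tool axes): [-3.57 -3.22  1.16]
```

Call:
step_arm([
  [[0, 0, 0, -0.72, -0.645, 0.1, 0], [0, 0, 0, -0.72, -0.645, 0.1, 0], [0, 0, 0, -0.6, -0.5, 0.1, 0], [0, 0, 0, -0.4, -0.4, 0.1, 0], [0, 0, 0, -0.2, -0.2, 0.1, 0]],
])

```text
clock: 2.1
eef_pos: [535.9, -71.9, 326.0]
eef_rot: [-3.141, -0.001, 2.882]
wrist_force: [-0.3, -0.0, -0.1]
finger_gap: 47.0
finger_force: 0.0
```

```bash
python3 st.py 563.5 -113.5 269
```

```text
t 2.1 p [535.9 -71.9 326. ] rpy [-3.141e+00 -1.000e-03  2.882e+00] F [-0.3 -0.  -0.1] gap 47.0 ff 0.0 q [-0.201  0.357  1.637 -0.     1.148 -1.513]
shift frac total (tool axes): [-0.94 -0.83  1.42]
```

Call:
step_arm([
  [[0, 0, 0, -0.4, -0.4, 0.1, 0], [0, 0, 0, -0.3, -0.2, 0.1, 0], [0, 0, 0, 0, 0, 0, 0], [0, 0, 0, 0, 0, 0, 0]],
])

```text
clock: 2.5
eef_pos: [556.1, -100.2, 318.5]
eef_rot: [3.141, -0.001, 2.884]
wrist_force: [0.5, 1.0, -0.2]
finger_gap: 46.8
finger_force: 0.0
```

```bash
python3 st.py 563.5 -113.5 269
```

```text
t 2.5 p [ 556.1 -100.2  318.5] rpy [ 3.141e+00 -1.000e-03  2.884e+00] F [ 0.5  1.  -0.2] gap 46.8 ff 0.0 q [-0.243  0.417  1.573  0.     1.153 -1.556]
shift frac total (tool axes): [-0.26 -0.28  1.24]
```

Call:
step_arm([
  [[0, 0, 0, -0.26, -0.28, 0, 0], [0, 0, 0, 0, 0, 0.4, 0], [0, 0, 0, 0, 0, 0.4, 0], [0, 0, 0, 0, 0, 0.4, 0], [0, 0, 0, 0, 0, 0, 0]],
])

```text
clock: 3.0
eef_pos: [563.3, -114.3, 269.1]
eef_rot: [-3.142, -0.003, 2.884]
wrist_force: [0.7, -0.3, -0.0]
finger_gap: 47.1
finger_force: 0.0
```

Call:
step_arm([
  [[0, 0, 0, 0, 0, 0, 1], [0, 0, 0, 0, 0, 0, 1], [0, 0, 0, 0, 0, 0, 1], [0, 0, 0, 0, 0, 0, 1]],
])

```text
clock: 3.4
eef_pos: [563.4, -115.5, 271.5]
eef_rot: [-3.138, 0.001, 2.884]
wrist_force: [-2.8, -7.6, 3.8]
finger_gap: 20.4
finger_force: 20.0
```

```bash
python3 st.py 666 -137.5 271
```

```text
t 3.4 p [ 563.4 -115.5  271.5] rpy [-3.138e+00  1.000e-03  2.884e+00] F [-2.8 -7.6  3.8] gap 20.4 ff 20.0 q [-0.265  0.495  1.579 -0.004  1.066 -1.577]
shift frac total (tool axes): [-2.62  0.12  0.01]
```

Call:
step_arm([
  [[0, 0, 0, -0.4, 0.01, 0, 1], [0, 0, 0, -0.4, 0.01, 0, 1], [0, 0, 0, -0.4, 0.01, 0, 1], [0, 0, 0, -0.4, 0.01, 0, 1], [0, 0, 0, 0, 0, 0, 1]],
])

```text
clock: 3.9
eef_pos: [626.7, -131.0, 271.5]
eef_rot: [-3.138, 0.002, 2.883]
wrist_force: [-1.7, -13.6, 3.8]
finger_gap: 20.4
finger_force: 20.0
```

```bash
python3 st.py 666 -137.5 271
```

```text
t 3.9 p [ 626.7 -131.   271.5] rpy [-3.138e+00  2.000e-03  2.883e+00] F [ -1.7 -13.6   3.8] gap 20.4 ff 20.0 q [-0.263  0.626  1.371 -0.003  1.142 -1.574]
shift frac total (tool axes): [-0.99  0.1   0.01]
```

Call:
step_arm([
  [[0, 0, 0, -0.4, 0.01, 0, 1], [0, 0, 0, -0.3, 0.01, 0, 1], [0, 0, 0, -0.2, 0.01, 0, 1], [0, 0, 0, -0.1, 0.01, 0, 1], [0, 0, 0, 0, 0, 0, 1]],
])

```text
clock: 4.4
eef_pos: [663.8, -140.0, 270.3]
eef_rot: [-3.137, -0.006, 2.882]
wrist_force: [-18.3, -16.2, 2.9]
finger_gap: 20.4
finger_force: 20.0
```

```bash
python3 st.py 666 -137.5 271
```

```text
t 4.4 p [ 663.8 -140.   270.3] rpy [-3.137 -0.006  2.882] F [-18.3 -16.2   2.9] gap 20.4 ff 20.0 q [-0.261  0.709  1.236 -0.005  1.203 -1.571]
shift frac total (tool axes): [-0.04  0.07 -0.02]
```

Call:
step_arm([
  [[0, 0, 0, 0.02, 0.03, 0, 0], [0, 0, 0, 0, 0, 0, 0], [0, 0, 0, 0, 0, 0, 0], [0, 0, 0, 0, 0, -0.5, 0], [0, 0, 0, 0, 0, -0.7, -1]],
])

```text
clock: 4.9
eef_pos: [664.4, -136.0, 318.0]
eef_rot: [3.141, -0.003, 2.884]
wrist_force: [0.6, -0.6, -0.9]
finger_gap: 51.7
finger_force: 0.0
```

Call:
step_arm([
  [[0, 0, 0, 0.3, 0.3, -0.6, -1], [0, 0.19, 0.1, 0.3, 0.5, 0, -1], [0, 0.19, 0.1, 0.3, 0.5, 0, -1], [0, 0.19, 0.1, 0.3, 0.5, 0, -1], [0, 0, 0, 0, 0, 0, -1]],
])

```text
clock: 5.4
eef_pos: [641.6, -51.0, 347.4]
eef_rot: [-3.097, -0.398, 2.663]
wrist_force: [-0.2, 0.2, -0.8]
finger_gap: 91.2
finger_force: 0.0
```

```bash
python3 st.py 540 42.5 300
```

```text
t 5.4 p [641.6 -51.  347.4] rpy [-3.097 -0.398  2.663] F [-0.2  0.2 -0.8] gap 91.2 ff 0.0 q [-0.146  0.621  1.206  0.085  1.707 -1.252]
shift frac total (tool axes): [2.61 1.01 2.34]
```

Call:
step_arm([
  [[0, 0, 0.19, 0, 0.5, -0.5, -1], [0, 0, 0.19, 0, 0.5, -0.5, -1], [0, 0, 0, 0, 0, 0, -1]],
])

```text
clock: 5.7
eef_pos: [677.3, -23.6, 383.2]
eef_rot: [-2.98, -0.358, 2.342]
wrist_force: [-1.1, -0.2, 0.2]
finger_gap: 94.4
finger_force: 0.0
```

```bash
python3 st.py 540 42.5 300
cat > kin.py <<'E'
import numpy as np,json
from scipy.optimize import least_squares
from scipy.spatial.transform import Rotation as Rn
RX=lambda a:Rn.from_euler("x",a).as_matrix()
RY=lambda a:Rn.from_euler("y",a).as_matrix()
RZ=lambda a:Rn.from_euler("z",a).as_matrix()
def fk(q,p,s4=1,s6=1):
    d1,a1,L2,a3,L3,d6,lat,c6=p
    R=RZ(q[0]); x=R@[a1,lat,d1]
    R=R@RY(q[1]); x=x+R@[0,0,L2]
    R=R@RY(q[2]); x=x+R@[a3,0,L3]
    R=R@RZ(s4*q[3])@RY(q[4]); x=x+R@[0,0,d6]
    return x,R@RZ(s6*q[5]+c6)
def load():
    return [json.loads(l) for l in open("log.txt")]
def fit():
    D=load(); best=None
    for s4 in(1,-1):
      for s6 in(1,-1):
       for c0 in(0,1.57,3.14,-1.57):
        def res(p):
            r=[]
            for q,x,e in D:
                X,R=fk(q,p,s4,s6); E=Rn.from_euler("xyz",e).as_matrix()
                r+=list(X-x)+list((R-E).ravel()*200)
            return np.array(r)
        o=least_squares(res,[300,50,350,0,350,250,36,c0])
        if best is None or o.cost<best[0]: best=(o.cost,o.x,s4,s6,np.abs(o.fun).max())
    return best
if __name__=="__main__":
    b=fit(); print(b); json.dump([list(b[1]),b[2],b[3]],open("kin.json","w"))
E
python3 kin.py
```

```text
t 5.7 p [677.3 -23.6 383.2] rpy [-2.98  -0.358  2.342] F [-1.1 -0.2  0.2] gap 94.4 ff 0.0 q [-0.099  0.675  1.036  0.104  1.808 -0.895]
shift frac total (tool axes): [ 2.62 -0.78  3.37]
(np.float64(5.111882224099628e-25), array([ 2.21200000e+02, -8.60499165e-14,  4.24200000e+02,  4.09000000e+01,
        4.47500000e+02,  7.14350000e+01,  3.66000000e+01,  1.57079633e+00]), 1, 1, np.float64(2.3314683517128287e-13))
```

```bash
cat > pour.py <<'E'
from kin import *
P,s4,s6=json.load(open("kin.json"))
LO=np.array([-3.03,-.79,.23,-1.04,0,-2.55])+.03; HI=np.array([3.03,2.21,2.52,4.18,3.07,2.55])-.03
def ik(x,R,q0):
    def res(q):
        X,A=fk(q,P,s4,s6); return np.r_[(X-x)/10,(A-R).ravel()*10,(q-q0)*1e-3]
    o=least_squares(res,np.clip(q0,LO+1e-6,HI-1e-6),bounds=(LO,HI)); X,A=fk(o.x,P,s4,s6)
    return o.x,np.linalg.norm(X-x)+np.linalg.norm(A-R)*100
def jugR(phi,th): return RZ(phi)@RY(th)      # jug frame: x spout, tip forward over +x
def tool(jR,grasp,tau,flip):
    # tool z in jug frame: down, leaning to +x by tau; tool y along jug -+y
    z=np.array([np.sin(tau),0,-np.cos(tau)]); y=np.array([0,-1.,0])*(-1 if flip else 1); x=np.cross(y,z)
    R=jR@np.c_[x,y,z]; return grasp-180*R[:,2],R
C=np.array([529,-107.,0]); r=np.radians
SZ=lambda th:np.interp(th,[0,30,45,60,75,100],[200,168,140,120,108,98])
def chain(phi,tau,flip,back=10,q=None):
    out=[]; 
    def add(n,phi_,th,g):
        nonlocal q
        x,R=tool(jugR(r(phi_),r(th)),np.array(g),r(tau),flip); q,e=ik(x,R,q); out.append((n,x,R,q,e))
    g0=np.array([472.5,101.5,60])
    if q is None: q=np.array([-.1,.6,1.2,.1,1.8,-.9 if not flip else 2.2])
    add("pre",139,0,g0+[0,0,120]);add("grasp",139,0,g0);add("lift",139,0,g0+[0,0,110])
    d=(phi-139+180)%360-180
    if flip is not None and d>150:pass
    def pg(th):
        J=jugR(r(phi),r(th)); S=C+[-back*np.cos(r(phi)),-back*np.sin(r(phi)),SZ(th)]; return S+J@[-52,0,60-107]
    a=g0+[0,0,110]; b=pg(0)
    for k in(.25,.5,.75,1): add(f"tr{k}",139+d*k,0,a+(b-a)*k)
    for th in(15,30,45,60,75,90,100,105): add(f"t{th}",phi,th,pg(th))
    return out
if __name__=="__main__":
    for tau in(0,15,30,40):
        for flip in(0,1):
            row=[]
            for phi in range(-180,180,20):
                o=chain(phi,tau,flip); e=max(x[4] for x in o); Q=np.array([x[3] for x in o])
                row.append(f"{phi}:{e:.0f}/{np.abs(np.diff(Q[2:],axis=0)).max():.1f}")
            print(tau,flip," ".join(row))
E
python3 pour.py
```

```text
0 0 -180:214/0.5 -160:221/0.4 -140:230/0.4 -120:225/2.2 -100:218/1.6 -80:223/1.2 -60:280/0.8 -40:0/0.7 -20:0/0.6 0:0/0.5 20:0/0.4 40:18/0.3 60:48/0.3 80:84/0.3 100:125/0.4 120:171/0.5 140:210/0.6 160:212/0.5
0 1 -180:0/1.3 -160:0/0.6 -140:0/0.4 -120:0/0.5 -100:0/0.6 -80:0/0.7 -60:0/0.8 -40:289/0.9 -20:292/0.9 0:291/0.7 20:285/0.7 40:223/1.0 60:228/0.6 80:236/0.4 100:239/0.3 120:222/0.2 140:215/0.3 160:212/0.4
15 0 -180:168/0.5 -160:183/0.3 -140:203/0.4 -120:226/0.4 -100:218/1.2 -80:224/1.0 -60:275/0.6 -40:0/0.9 -20:0/0.8 0:0/0.6 20:0/0.5 40:0/0.3 60:24/0.3 80:59/0.3 100:98/0.4 120:138/0.5 140:167/0.6 160:163/0.5
15 1 -180:0/1.2 -160:0/0.6 -140:0/0.4 -120:0/0.4 -100:0/0.5 -80:0/0.6 -60:0/0.8 -40:286/0.9 -20:290/0.8 0:288/0.7 20:282/0.5 40:222/1.0 60:219/0.6 80:222/0.4 100:213/0.2 120:189/0.2 140:172/0.3 160:164/0.5
30 0 -180:113/0.5 -160:141/0.3 -140:172/0.3 -120:198/0.4 -100:218/0.5 -80:223/1.1 -60:267/0.6 -40:5/1.4 -20:0/1.3 0:0/0.7 20:0/0.4 40:0/0.3 60:0/0.3 80:31/0.3 100:66/0.3 120:98/0.4 140:115/0.6 160:105/0.5
30 1 -180:0/1.2 -160:0/0.6 -140:0/0.4 -120:0/0.4 -100:0/0.5 -80:0/0.5 -60:0/0.6 -40:279/2.2 -20:283/0.7 0:282/0.7 20:274/0.4 40:220/1.3 60:213/0.7 80:206/0.3 100:183/0.2 120:154/0.3 140:124/0.3 160:106/0.4
40 0 -180:76/0.3 -160:113/0.3 -140:148/0.3 -120:179/0.4 -100:206/0.4 -80:223/0.8 -60:259/0.5 -40:34/1.8 -20:0/1.9 0:0/0.6 20:0/0.5 40:0/0.3 60:0/0.3 80:12/0.3 100:42/0.3 120:67/0.4 140:78/0.5 160:64/0.9
40 1 -180:0/1.1 -160:0/0.6 -140:0/0.4 -120:0/0.4 -100:0/0.4 -80:0/0.5 -60:0/0.5 -40:272/2.2 -20:276/0.7 0:275/0.6 20:266/0.4 40:224/1.7 60:211/0.5 80:190/0.2 100:161/0.2 120:128/0.3 140:92/0.4 160:65/0.7
```

```bash
cat > rows.py <<'E'
from pour import *
from cell import manip
from scipy.spatial.transform import Slerp
def cur():
    s=manip.read_state(); return np.array(s["eef_pos"]),Rn.from_euler("xyz",s["eef_rot"]).as_matrix(),np.array(s["joints"])
def emit(poses,x,R,grip):
    out=[]
    for X,A in poses:
        w=np.degrees(Rn.from_matrix(R.T@A).as_rotvec())/45; t=R.T@(X-x)/40
        w=np.round(w,3); t=np.round(t,2); out.append([*w,*t,grip])
        x=x+R@(t*40); R=R@Rn.from_rotvec(np.radians(w*45)).as_matrix()
    W=max(np.linalg.norm(o[:3]) for o in out); T=max(np.linalg.norm(o[3:6]) for o in out)
    print("max turn frac %.3f (<.19) max shift %.2f"%(W,T))
    for i in range(0,len(out),5): print("[["+", ".join("["+", ".join(f"{v+0:g}" for v in o)+"]" for o in out[i:i+5])+"]]")
def jpath(q0,q1,n): return [fk(q0+(q1-q0)*k/n,P,s4,s6) for k in range(1,n+1)]
def cpath(x,R,X,A,n):
    S=Slerp([0,1],Rn.from_matrix([R,A])); return [(x+(X-x)*k/n,S(k/n).as_matrix()) for k in range(1,n+1)]
E
python3 - <<'E'
from rows import *
o=chain(-103,30,1)
for n,x,R,q,e in o: print(n,x.round(0),q.round(2),round(e,2))
x,R,q=cur()
emit(jpath(q,o[0][3],22),x,R,-1)
E
```

```text
pre [540.  42. 336.] [-0.03  0.41  1.56  0.32  1.59  2.19] 0.0
grasp [540.  42. 216.] [-0.03  0.58  1.63  0.33  1.37  2.12] 0.0
lift [540.  42. 326.] [-0.03  0.42  1.57  0.32  1.57  2.19] 0.0
tr0.25 [578.  47. 322.] [0.   0.53 1.43 0.1  1.7  1.76] 0.0
tr0.5 [593.  55. 317.] [ 0.05  0.57  1.38 -0.13  1.71  1.32] 0.0
tr0.75 [586.  57. 313.] [ 0.08  0.54  1.43 -0.35  1.57  0.89] 0.0
tr1 [563.  41. 309.] [ 0.07  0.46  1.56 -0.52  1.33  0.47] 0.0
t15 [556.   9. 326.] [-0.02  0.4   1.58 -0.27  1.23  0.31] 0.0
t30 [547. -30. 333.] [-0.12  0.36  1.61 -0.    1.17  0.1 ] 0.0
t45 [537. -74. 317.] [-0.24  0.37  1.65  0.29  1.14 -0.14] 0.0
t60 [ 526. -120.  297.] [-0.36  0.41  1.67  0.56  1.2  -0.37] 0.0
t75 [ 516. -164.  273.] [-0.47  0.47  1.67  0.79  1.33 -0.57] 0.0
t90 [ 507. -203.  244.] [-0.56  0.56  1.66  0.96  1.49 -0.71] 0.0
t100 [ 502. -226.  219.] [-0.6   0.63  1.64  1.06  1.61 -0.78] 0.0
t105 [ 499. -236.  207.] [-0.62  0.67  1.63  1.11  1.68 -0.81] 0.0
max turn frac 0.180 (<.19) max shift 0.20
[[[-0.006, 0.01, 0.174, 0.12, -0.02, 0.1, -1], [-0.005, 0.01, 0.174, 0.12, -0.04, 0.1, -1],
[... 234 characters left out ...]
04, 0.011, 0.175, 0.04, -0.12, 0.12, -1], [0.007, 0.01, 0.176, 0.02, -0.13, 0.12, -1], [0.007, 0.009, 0.176, 0, -0.13, 0.12, -1]]]
[[[0.009, 0.008, 0.177, -0.02, -0.13, 0.12, -1], [0.009, 0.007, 0.177, -0.05, -0.13, 0.13, -1], [0.011, 0.005, 0.177, -0.06, -0.12, 0.12, -1], [0.011, 0.004, 0.177, -0.08, -0.11, 0.13, -1], [0.012, 0.002, 0.178, -0.1, -0.09, 0.13, -1]]]
[[[0.011, 0.001, 0.178, -0.11, -0.08, 0.13, -1], [0.012, -0.002, 0.178, -0.13, -0.06, 0.13, -1], [0.011, -0.002, 0.178, -0.13, -0.04, 0.14, -1], [0.011, -0.005, 0.179, -0.14, -0.02, 0.13, -1], [0.01, -0.005, 0.179, -0.14, 0, 0.14, -1]]]
[[[0.009, -0.008, 0.179, -0.14, 0.03, 0.14, -1], [0.008, -0.008, 0.18, -0.13, 0.05, 0.14, -1]]]
```

Call:
step_arm([
  [[0, 0.01, 0.174, 0.12, -0.02, 0.1, -1], [0, 0.01, 0.174, 0.12, -0.04, 0.1, -1], [0, 0.01, 0.174, 0.12, -0.05, 0.11, -1], [0, 0.01, 0.174, 0.1, -0.08, 0.11, -1], [0, 0.01, 0.175, 0.09, -0.09, 0.11, -1]],
])

```text
clock: 6.2
eef_pos: [648.5, -9.3, 370.8]
eef_rot: [-2.771, -0.213, 1.641]
wrist_force: [0.5, 0.2, -0.0]
finger_gap: 94.1
finger_force: 0.0
```

Call:
step_arm([
  [[0, 0.01, 0.175, 0.08, -0.1, 0.11, -1], [0, 0.01, 0.175, 0.06, -0.12, 0.11, -1], [0, 0.01, 0.175, 0.04, -0.12, 0.12, -1], [0.01, 0.01, 0.175, 0.02, -0.13, 0.12, -1], [0.01, 0.01, 0.175, 0, -0.13, 0.12, -1]],
])

```text
clock: 6.7
eef_pos: [618.9, 6.2, 360.7]
eef_rot: [-2.693, 0.03, 0.993]
wrist_force: [0.5, 0.2, 0.3]
finger_gap: 94.0
finger_force: 0.0
```

Call:
step_arm([
  [[0.01, 0.01, 0.177, -0.02, -0.13, 0.12, -1], [0.01, 0.01, 0.177, -0.05, -0.13, 0.12, -1], [0.01, 0, 0.177, -0.06, -0.12, 0.12, -1], [0.01, 0, 0.177, -0.08, -0.11, 0.12, -1], [0.01, 0, 0.177, -0.1, -0.09, 0.12, -1]],
])

```text
clock: 7.2
eef_pos: [587.0, 20.3, 351.1]
eef_rot: [-2.762, 0.306, 0.343]
wrist_force: [-0.6, 0.6, -0.3]
finger_gap: 94.1
finger_force: 0.0
```

Call:
step_arm([
  [[0.01, 0, 0.178, -0.11, -0.08, 0.13, -1], [0.01, 0, 0.178, -0.13, -0.06, 0.13, -1], [0.01, 0, 0.178, -0.13, -0.04, 0.13, -1], [0.01, -0.005, 0.178, -0.14, -0.02, 0.13, -1], [0.01, -0.005, 0.178, -0.14, 0, 0.13, -1]],
])

```text
clock: 7.7
eef_pos: [552.7, 33.6, 340.8]
eef_rot: [-3.019, 0.496, -0.392]
wrist_force: [-0.0, 0.6, 0.5]
finger_gap: 93.9
finger_force: 0.0
```

Call:
step_arm([
  [[0.01, -0.01, 0.18, -0.14, 0.03, 0.14, -1], [0.01, -0.01, 0.18, -0.13, 0.05, 0.14, -1], [0, 0, 0, 0, 0, 0, -1]],
])

```text
clock: 8.0
eef_pos: [538.2, 38.6, 336.2]
eef_rot: [3.122, 0.527, -0.712]
wrist_force: [0.1, -0.3, -0.4]
finger_gap: 94.2
finger_force: 0.0
```

```bash
cat > go.py <<'E'
# go.py name nrows grip [c|j] [dz]: rows from current pose to pour-chain pose
import sys
from rows import *
n,N,g=sys.argv[1],int(sys.argv[2]),float(sys.argv[3]); mode=sys.argv[4] if len(sys.argv)>4 else "c"; dz=float(sys.argv[5]) if len(sys.argv)>5 else 0
o={a[0]:a for a in chain(-103,30,1)}
x,R,q=cur(); X,A,Q=o[n][1:4]; X=X+[0,0,dz]
s=manip.read_state(); print("t",round(s["clock"],2),"p",x.round(1),"F",s["wrist_force"].round(1),"gap",round(s["finger_gap"],1),"ff",round(s["finger_force"],1),"q",q.round(2)," to",X.round(1))
emit(cpath(x,R,X,A,N) if mode=="c" else jpath(q,Q,N),x,R,g)
E
python3 go.py pre 2 -1; python3 go.py grasp 6 -1; python3 - <<'E'
from h import *
from fit import *
c=cam("scene");save("pre",c["frame"][100:330,170:420],3)
t=cam("top")
for n,x,y in(("red",549,336),("green",576,266),("yel",453,280)):
    try: print(n,sphere([t],x,y))
    except Exception as e: print(n,e)
E
```

```text
t 8.0 p [538.2  38.6 336.2] F [ 0.1 -0.3 -0.4] gap 94.2 ff 0.0 q [-0.04  0.41  1.56  0.3   1.61  2.18]  to [540.4  42.5 335.9]
max turn frac 0.014 (<.19) max shift 0.06
[[[0.014, 0.002, 0.002, -0.01, -0.05, 0.01, -1], [0.013, 0.003, 0.002, -0.01, -0.06, 0.01, -1]]]
t 8.0 p [538.2  38.6 336.2] F [ 0.1 -0.3 -0.4] gap 94.2 ff 0.0 q [-0.04  0.41  1.56  0.3   1.61  2.18]  to [540.4  42.5 215.9]
max turn frac 0.005 (<.19) max shift 0.51
[[[0.005, 0.001, 0.001, 0.25, -0.03, 0.43, -1], [0.004, 0.001, 0, 0.25, -0.02, 0.44, -1], [0.005, 0, 0.001, 0.25, -0.03, 0.43, -1], [0.004, 0.001, 0.001, 0.24, -0.02, 0.44, -1], [0.005, 0.001, 0, 0.25, -0.02, 0.43, -1]]]
[[[0.004, 0.001, 0.001, 0.25, -0.02, 0.44, -1]]]
red (array([550.46933955, 336.17291941]), np.float64(0.8687626857721238))
green (array([577.07372383, 266.78654826]), np.float64(0.7695813395709621))
yel (array([454.37614779, 280.08000675]), np.float64(0.553239641898708))
```

View pics/pre.png

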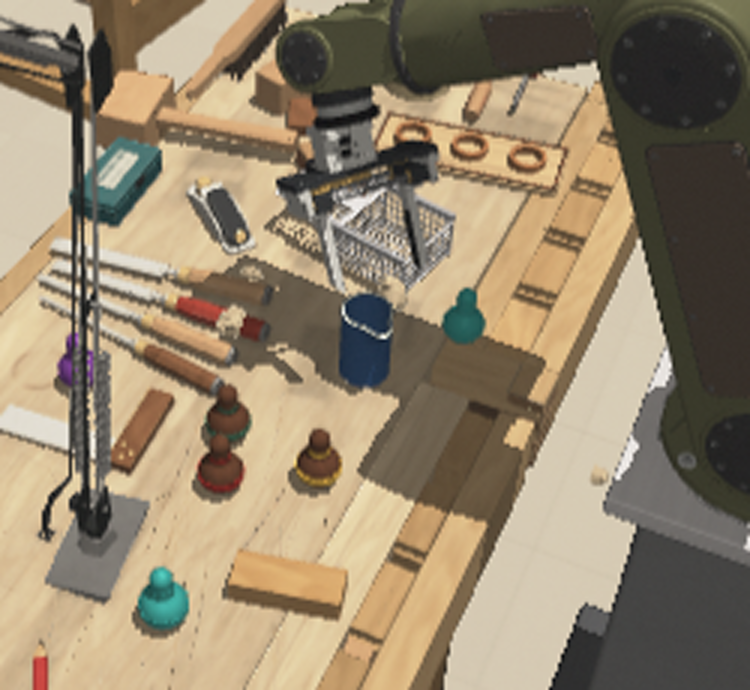

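Call:
step_arm([
  [[0.014, 0, 0, 0, -0.05, 0.01, -1], [0.014, 0, 0, 0, -0.05, 0.01, -1], [0, 0, 0, 0.25, 0, 0.43, -1], [0, 0, 0, 0.25, 0, 0.43, -1], [0, 0, 0, 0, 0, 0, -1]],
])

```text
clock: 8.6
eef_pos: [541.1, 42.5, 294.0]
eef_rot: [-3.141, 0.531, -0.712]
wrist_force: [-0.0, -0.4, -0.2]
finger_gap: 94.3
finger_force: 0.0
```

```bash
python3 go.py grasp 5 -1
```

```text
t 8.6 p [541.1  42.5 294. ] F [-0.  -0.4 -0.2] gap 94.3 ff 0.0 q [-0.03  0.47  1.59  0.33  1.52  2.16]  to [540.4  42.5 215.9]
max turn frac 0.002 (<.19) max shift 0.39
[[[0, 0.002, 0.001, 0.2, 0, 0.34, -1], [0.001, 0.002, 0, 0.19, 0.01, 0.34, -1], [0, 0.001, 0.001, 0.2, 0, 0.34, -1], [0, 0.002, 0.001, 0.19, 0, 0.33, -1], [0.001, 0.002, 0.001, 0.19, 0, 0.34, -1]]]
```

Call:
step_arm([
  [[0, 0, 0, 0.2, 0, 0.34, -1], [0, 0, 0, 0.19, 0, 0.34, -1], [0, 0, 0, 0.2, 0, 0.34, -1], [0, 0, 0, 0.19, 0, 0.34, -1], [0, 0, 0, 0.19, 0, 0.34, -1]],
])

```text
clock: 9.1
eef_pos: [540.7, 43.1, 216.5]
eef_rot: [-3.14, 0.528, -0.713]
wrist_force: [0.3, -0.0, 0.2]
finger_gap: 94.3
finger_force: 0.0
```

Call:
step_arm([
  [[0, 0, 0, 0, 0, 0, 0.5], [0, 0, 0, 0, 0, 0, 0.5], [0, 0, 0, 0, 0, 0, 0.5], [0, 0, 0, 0, 0, 0, 0.5], [0, 0, 0, 0, 0, 0, 0.5]],
], newtons=30)

```text
clock: 9.6
eef_pos: [540.9, 43.0, 218.5]
eef_rot: [-3.139, 0.527, -0.712]
wrist_force: [-0.7, -1.7, 3.9]
finger_gap: 62.2
finger_force: 29.9
```

```bash
python3 go.py lift 6 0.5
```

```text
t 9.6 p [540.9  43.  218.5] F [-0.7 -1.7  3.9] gap 62.2 ff 29.9 q [-0.03  0.57  1.63  0.33  1.37  2.12]  to [540.4  42.5 325.9]
max turn frac 0.001 (<.19) max shift 0.45
[[[0, 0.001, 0.001, -0.23, 0, -0.39, 0.5], [0, 0.001, 0, -0.22, 0, -0.38, 0.5], [0, 0, 0.001, -0.22, 0.01, -0.39, 0.5], [-0.001, 0.001, 0, -0.23, 0, -0.39, 0.5], [0, 0.001, 0.001, -0.22, 0, -0.38, 0.5]]]
[[[0, 0.001, 0.001, -0.23, 0.01, -0.39, 0.5]]]
```

Call:
step_arm([
  [[0, 0, 0, -0.22, 0, -0.39, 0.5], [0, 0, 0, -0.22, 0, -0.39, 0.5], [0, 0, 0, -0.23, 0, -0.39, 0.5], [0, 0, 0, -0.22, 0, -0.39, 0.5], [0, 0, 0, -0.23, 0, -0.39, 0.5]],
])

```text
clock: 10.1
eef_pos: [541.1, 42.5, 308.7]
eef_rot: [-3.14, 0.528, -0.713]
wrist_force: [0.8, 0.0, -2.5]
finger_gap: 62.2
finger_force: 29.9
```

Call:
step_arm([
  [[0, 0, 0, -0.22, 0, -0.39, 0.5], [0, 0, 0, 0, 0, 0, 0.5]],
])

```text
clock: 10.3
eef_pos: [541.5, 42.4, 327.9]
eef_rot: [-3.137, 0.525, -0.711]
wrist_force: [0.1, -0.7, -2.9]
finger_gap: 62.0
finger_force: 29.9
```

```bash
cat > go.py <<'E'
# go.py name[,name..] nrows_each grip : rows from current pose through pour-chain poses
import sys
from rows import *
N,g=int(sys.argv[2]),float(sys.argv[3])
o={a[0]:a for a in chain(-103,30,1)}
x,R,q=cur(); s=manip.read_state(); print("t",round(s["clock"],2),"p",x.round(1),"F",s["wrist_force"].round(1),"gap",round(s["finger_gap"],1),"ff",round(s["finger_force"],1),"q",q.round(2))
ps=[];a=(x,R)
for n in sys.argv[1].split(","):
    X,A=o[n][1:3]; ps+=cpath(*a,X,A,N); a=(X,A)
emit(ps,x,R,g)
E
python3 go.py tr0.25,tr0.5,tr0.75,tr1 5 0.5; python3 - <<'E'
from h import *
c=cam("scene");save("lift",c["frame"][130:290,215:375],3.5)
E
```

```text
t 10.3 p [541.5  42.4 327.9] F [ 0.1 -0.7 -2.9] gap 62.0 ff 29.9 q [-0.03  0.42  1.56  0.32  1.58  2.18]
max turn frac 0.132 (<.19) max shift 0.19
[[[-0.066, 0, -0.113, 0.12, -0.14, -0.04, 0.5], [-0.067, 0, -0.112, 0.14, -0.12, -0.04, 0.5], [-0.066, 0, -0.113, 0.15, -0.11, -0.04, 0.5], [-0.066, 0, -0.112, 0.15, -0.09, -0.06, 0.5], [-0.066, 0, -0.113, 0.16, -0.07, -0.05, 0.5]]]
[[[-0.066, 0, -0.113, 0.07, -0.06, -0.02, 0.5], [-0.066, 0, -0.114, 0.07, -0.05, -0.02, 0.5], [-0.065, 0, -0.113, 0.08, -0.04, -0.01, 0.5], [-0.066, 0, -0.114, 0.08, -0.04, -0.03, 0.5], [-0.065, 0, -0.113, 0.08, -0.03, -0.02, 0.5]]]
[[[-0.066, 0, -0.114, -0.02, -0.02, 0.04, 0.5], [-0.066, 0, -0.113, -0.01, -0.02, 0.03, 0.5], [-0.065, 0.001, -0.114, -0.02, -0.02, 0.03, 0.5], [-0.066, -0.001, -0.113, -0.01, -0.03, 0.03, 0.5], [-0.065, 0.001, -0.114, -0.01, -0.03, 0.03, 0.5]]]
[[[-0.066, 0, -0.114, -0.1, -0.03, 0.09, 0.5], [-0.065, 0, -0.113, -0.11, -0.04, 0.08, 0.5], [-0.066, -0.001, -0.114, -0.09, -0.06, 0.08, 0.5], [-0.065, 0, -0.113, -0.1, -0.07, 0.08, 0.5], [-0.066, 0, -0.114, -0.08, -0.09, 0.07, 0.5]]]
```

View pics/lift.png

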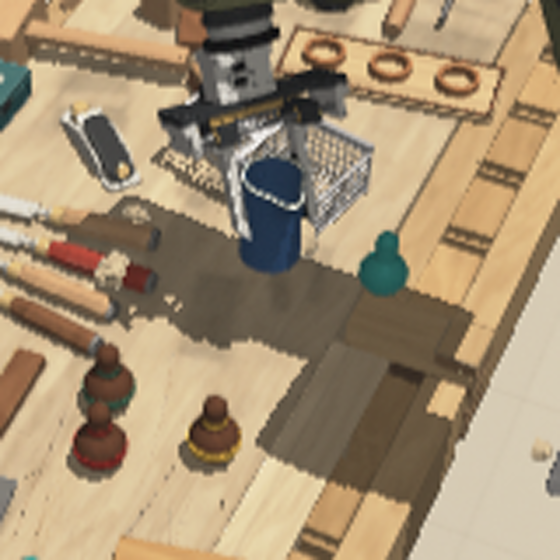

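Call:
step_arm([
  [[-0.066, 0, -0.113, 0.12, -0.14, -0.04, 0.5], [-0.066, 0, -0.113, 0.14, -0.12, -0.04, 0.5], [-0.066, 0, -0.113, 0.15, -0.11, -0.04, 0.5], [-0.066, 0, -0.113, 0.15, -0.09, -0.06, 0.5], [-0.066, 0, -0.113, 0.16, -0.07, -0.05, 0.5]],
])

```text
clock: 10.85
eef_pos: [578.1, 46.5, 317.7]
eef_rot: [-3.141, 0.529, -0.195]
wrist_force: [0.6, -0.1, -2.0]
finger_gap: 62.0
finger_force: 29.9
```

Call:
step_arm([
  [[-0.066, 0, -0.113, 0.07, -0.06, -0.02, 0.5], [-0.066, 0, -0.113, 0.07, -0.05, -0.02, 0.5], [-0.066, 0, -0.113, 0.08, -0.04, -0.02, 0.5], [-0.066, 0, -0.113, 0.08, -0.04, -0.02, 0.5], [-0.066, 0, -0.113, 0.08, -0.03, -0.02, 0.5]],
])

```text
clock: 11.35
eef_pos: [593.1, 55.5, 313.4]
eef_rot: [-3.14, 0.529, 0.32]
wrist_force: [0.2, -0.5, -2.1]
finger_gap: 61.8
finger_force: 29.9
```

Call:
step_arm([
  [[-0.066, 0, -0.114, -0.02, -0.02, 0.03, 0.5], [-0.066, 0, -0.114, -0.01, -0.02, 0.03, 0.5], [-0.066, 0, -0.114, -0.02, -0.02, 0.03, 0.5], [-0.066, 0, -0.114, -0.01, -0.03, 0.03, 0.5], [-0.066, 0, -0.114, -0.01, -0.03, 0.03, 0.5]],
])

```text
clock: 11.85
eef_pos: [585.7, 56.9, 309.7]
eef_rot: [-3.138, 0.528, 0.839]
wrist_force: [1.2, 0.5, -2.2]
finger_gap: 62.0
finger_force: 29.9
```

Call:
step_arm([
  [[-0.066, 0, -0.114, -0.1, -0.03, 0.09, 0.5], [-0.066, 0, -0.114, -0.11, -0.04, 0.08, 0.5], [-0.066, 0, -0.114, -0.09, -0.06, 0.08, 0.5], [-0.066, 0, -0.114, -0.1, -0.07, 0.08, 0.5], [-0.066, 0, -0.114, -0.08, -0.09, 0.07, 0.5]],
])

```text
clock: 12.35
eef_pos: [562.7, 41.2, 305.6]
eef_rot: [-3.136, 0.526, 1.357]
wrist_force: [0.0, -1.0, -2.9]
finger_gap: 62.4
finger_force: 29.9
```

Call:
step_arm([
  [[0, 0, 0, 0, 0, 0, 0.5], [0, 0, 0, 0, 0, 0, 0.5]],
])

```text
clock: 12.55
eef_pos: [563.1, 41.4, 306.4]
eef_rot: [-3.138, 0.526, 1.348]
wrist_force: [0.0, -0.5, -2.1]
finger_gap: 61.8
finger_force: 29.9
```

```bash
python3 go.py tr1 1 0.5; python3 go.py tr1,t15,t30,t45,t60 3 0.5; python3 - <<'E'
from h import *
c=cam("scene");save("face",c["frame"][110:270,235:395],3.5)
c=cam("top"); save("facet",c["frame"][150:260,230:340],5)
E
```

```text
t 12.55 p [563.1  41.4 306.4] F [ 0.  -0.5 -2.1] gap 61.8 ff 29.9 q [ 0.07  0.47  1.56 -0.52  1.32  0.47]
max turn frac 0.006 (<.19) max shift 0.06
[[[-0.002, 0.003, 0.005, -0.04, 0, -0.05, 0.5]]]
t 12.55 p [563.1  41.4 306.4] F [ 0.  -0.5 -2.1] gap 61.8 ff 29.9 q [ 0.07  0.47  1.56 -0.52  1.32  0.47]
max turn frac 0.112 (<.19) max shift 0.43
[[[-0.001, 0.001, 0.002, -0.01, 0, -0.02, 0.5], [-0.001, 0.001, 0.001, -0.01, 0, -0.01, 0.5], [0, 0.001, 0.002, -0.02, 0, -0.02, 0.5], [0, 0.111, 0, -0.31, 0, 0.01, 0.5], [0, 0.111, 0, -0.31, 0, -0.01, 0.5]]]
[[[0, 0.111, -0.001, -0.3, 0, -0.04, 0.5], [0, 0.111, 0, -0.34, 0, 0.03, 0.5], [0, 0.111, 0, -0.35, 0, 0, 0.5], [0, 0.111, 0, -0.34, 0, -0.03, 0.5], [0, 0.111, 0, -0.37, 0, 0.13, 0.5]]]
[[[0, 0.111, 0, -0.39, 0, 0.1, 0.5], [0, 0.112, 0, -0.39, 0, 0.06, 0.5], [0, 0.111, 0, -0.42, 0, 0.06, 0.5], [0, 0.111, 0, -0.42, 0, 0.03, 0.5], [0, 0.111, 0, -0.43, 0, -0.02, 0.5]]]
```

View pics/face.png

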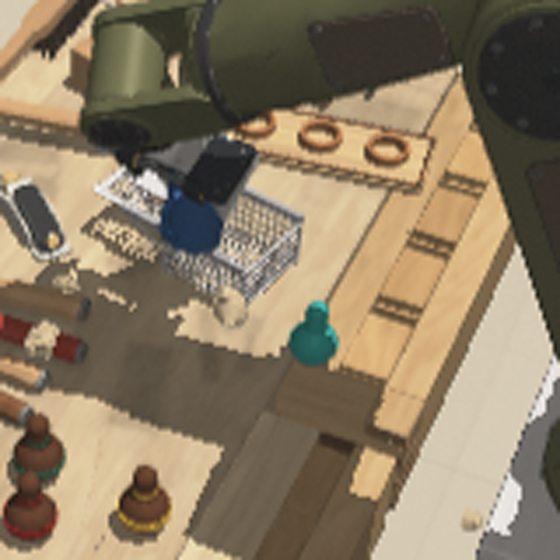

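Call:
step_arm([
  [[0, 0, 0, -0.04, 0, -0.05, 0.5], [0, 0.111, 0, -0.31, 0, 0.01, 0.5], [0, 0.111, 0, -0.31, 0, 0, 0.5], [0, 0.111, 0, -0.3, 0, -0.04, 0.5], [0, 0.111, 0, -0.34, 0, 0.03, 0.5]],
], newtons=40)

```text
clock: 13.15
eef_pos: [553.0, -4.5, 329.5]
eef_rot: [-3.14, 0.173, 1.349]
wrist_force: [-0.7, -0.3, -2.0]
finger_gap: 62.2
finger_force: 39.9
```

Call:
step_arm([
  [[0, 0.111, 0, -0.35, 0, 0, 0.5], [0, 0.111, 0, -0.34, 0, -0.03, 0.5], [0, 0.111, 0, -0.37, 0, 0.13, 0.5], [0, 0.111, 0, -0.39, 0, 0.1, 0.5], [0, 0, 0, 0, 0, 0, 0.5]],
])

```text
clock: 13.65
eef_pos: [540.0, -61.5, 322.8]
eef_rot: [-3.138, -0.173, 1.346]
wrist_force: [-0.3, 0.1, -1.1]
finger_gap: 62.0
finger_force: 39.9
```

```bash
python3 go.py t45,t60,t75,t90,t100,t105 3 0.5;  python3 - <<'E'
from h import *
c=cam("scene");save("t40",c["frame"][110:270,235:395],3.5)
E
```

```text
t 13.65 p [540.  -61.5 322.8] F [-0.3  0.1 -1.1] gap 62.0 ff 39.9 q [-0.2   0.37  1.64  0.19  1.15 -0.06]
max turn frac 0.112 (<.19) max shift 0.43
[[[-0.002, 0.038, 0.001, -0.12, 0, 0.02, 0.5], [-0.001, 0.037, 0, -0.12, -0.01, 0.03, 0.5], [-0.002, 0.038, 0.001, -0.12, 0, 0.01, 0.5], [0, 0.111, 0, -0.41, 0, 0.06, 0.5], [0, 0.111, 0, -0.43, 0, 0.03, 0.5]]]
[[[0, 0.111, 0, -0.42, 0, -0.02, 0.5], [0, 0.111, 0, -0.43, 0, -0.01, 0.5], [0, 0.112, 0, -0.42, 0, -0.05, 0.5], [0, 0.111, 0, -0.42, 0, -0.09, 0.5], [0, 0.111, 0, -0.41, 0, -0.06, 0.5]]]
[[[0, 0.111, 0, -0.4, 0, -0.11, 0.5], [0, 0.111, 0, -0.4, 0, -0.13, 0.5], [0, 0.074, 0, -0.27, 0, -0.06, 0.5], [0, 0.074, 0, -0.28, 0, -0.08, 0.5], [0, 0.074, 0, -0.26, 0, -0.09, 0.5]]]
[[[0, 0.037, 0, -0.13, 0, -0.05, 0.5], [0, 0.037, 0, -0.12, 0, -0.05, 0.5], [0, 0.037, 0, -0.12, 0, -0.05, 0.5]]]
```

View pics/t40.png

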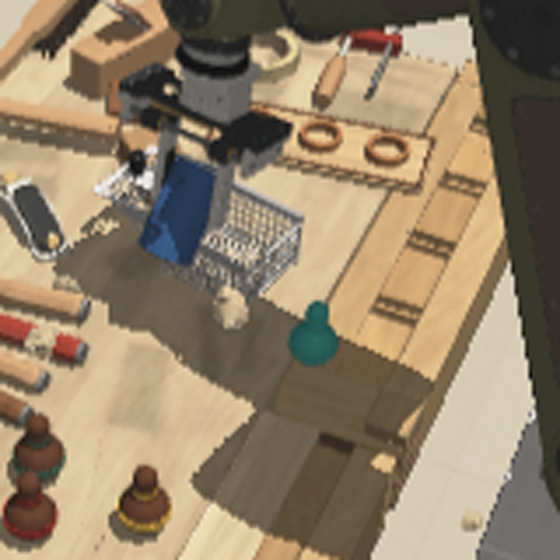

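Call:
step_arm([
  [[0, 0.113, 0, -0.36, 0, 0.06, 0.5], [0, 0.111, 0, -0.41, 0, 0.06, 0.5], [0, 0.111, 0, -0.43, 0, 0.03, 0.5], [0, 0.111, 0, -0.42, 0, -0.02, 0.5], [0, 0.111, 0, -0.43, 0, -0.01, 0.5]],
])

```text
clock: 14.2
eef_pos: [523.9, -133.4, 290.6]
eef_rot: [-3.139, -0.61, 1.348]
wrist_force: [0.8, 0.4, -2.5]
finger_gap: 61.8
finger_force: 39.9
```

Call:
step_arm([
  [[0, 0.111, 0, -0.42, 0, -0.05, 0.5], [0, 0.111, 0, -0.42, 0, -0.09, 0.5], [0, 0, 0, 0, 0, 0, 0.5]],
])

```text
clock: 14.5
eef_pos: [516.9, -163.6, 273.4]
eef_rot: [-3.134, -0.783, 1.343]
wrist_force: [0.8, 0.3, -2.3]
finger_gap: 61.5
finger_force: 39.9
```

```bash
python3 go.py t90,t105 5 0.5
```

```text
t 14.5 p [ 516.9 -163.6  273.4] F [ 0.8  0.3 -2.3] gap 61.5 ff 39.9 q [-0.46  0.47  1.67  0.78  1.33 -0.56]
max turn frac 0.068 (<.19) max shift 0.26
[[[-0.002, 0.067, 0, -0.25, 0, -0.04, 0.5], [-0.002, 0.068, -0.001, -0.25, -0.01, -0.05, 0.5], [-0.001, 0.067, 0, -0.24, 0, -0.07, 0.5], [-0.002, 0.067, -0.001, -0.24, -0.01, -0.08, 0.5], [-0.002, 0.067, 0, -0.23, 0, -0.09, 0.5]]]
[[[0, 0.067, 0, -0.25, 0, -0.05, 0.5], [0, 0.067, 0, -0.24, 0, -0.06, 0.5], [0, 0.066, 0, -0.23, 0, -0.08, 0.5], [0, 0.067, 0, -0.23, 0, -0.09, 0.5], [0, 0.067, 0, -0.23, 0, -0.1, 0.5]]]
```

Call:
step_arm([
  [[0, 0.067, 0, -0.25, 0, -0.04, 0.5], [0, 0.067, 0, -0.25, 0, -0.05, 0.5], [0, 0.067, 0, -0.24, 0, -0.07, 0.5], [0, 0.067, 0, -0.24, 0, -0.08, 0.5], [0, 0.067, 0, -0.23, 0, -0.09, 0.5]],
])

```text
clock: 15.0
eef_pos: [508.5, -202.0, 245.4]
eef_rot: [-3.134, -1.044, 1.345]
wrist_force: [-0.3, 0.6, -2.2]
finger_gap: 61.6
finger_force: 39.9
```

Call:
step_arm([
  [[0, 0, 0, 0, 0, 0, 0.5], [0, 0, 0, 0, 0, 0, 0.5], [0, 0, 0, 0, 0, 0, 0.5]],
])

```text
clock: 15.3
eef_pos: [508.3, -202.1, 245.6]
eef_rot: [-3.137, -1.044, 1.346]
wrist_force: [0.2, 0.3, -1.7]
finger_gap: 61.7
finger_force: 39.9
```

Call:
step_arm([
  [[0, 0.067, 0, -0.25, 0, -0.05, 0.5], [0, 0.067, 0, -0.24, 0, -0.06, 0.5], [0, 0.067, 0, -0.23, 0, -0.08, 0.5], [0, 0.067, 0, -0.23, 0, -0.09, 0.5], [0, 0.067, 0, -0.23, 0, -0.1, 0.5]],
])

```text
clock: 15.8
eef_pos: [500.8, -235.0, 208.2]
eef_rot: [-3.133, -1.31, 1.342]
wrist_force: [0.1, -0.1, -2.4]
finger_gap: 62.1
finger_force: 39.9
```

Call:
step_arm([
  [[0, 0, 0, 0, 0, 0, 0.5], [0, 0, 0, 0, 0, 0, 0.5], [0, 0, 0, 0, 0, 0, 0.5], [0, 0, 0, 0, 0, 0, 0.5], [0, 0, 0, 0, 0, 0, 0.5]],
])

```text
clock: 16.3
eef_pos: [500.6, -235.1, 208.4]
eef_rot: [-3.135, -1.309, 1.343]
wrist_force: [-0.6, 0.1, -1.6]
finger_gap: 61.8
finger_force: 39.9
```

Call:
step_arm([
  [[0, 0, 0, 0, 0, 0, 0.5], [0, 0, 0, 0, 0, 0, 0.5], [0, 0, 0, 0, 0, 0, 0.5], [0, 0, 0, 0, 0, 0, 0.5], [0, 0, 0, 0, 0, 0, 0.5]],
])

```text
clock: 16.8
eef_pos: [500.5, -235.3, 208.0]
eef_rot: [-3.133, -1.31, 1.341]
wrist_force: [-0.3, -0.2, -1.7]
finger_gap: 62.2
finger_force: 39.9
```

```bash
python3 go.py t105,t75 5 0.5;  python3 - <<'E'
from h import *
c=cam("scene");save("t105",c["frame"][110:270,235:395],3.5)
E
```

```text
t 16.8 p [ 500.5 -235.3  208. ] F [-0.3 -0.2 -1.7] gap 62.2 ff 39.9 q [-0.62  0.67  1.63  1.11  1.68 -0.8 ]
max turn frac 0.134 (<.19) max shift 0.50
[[[-0.001, 0, 0, -0.01, -0.01, 0, 0.5], [-0.002, 0, 0, 0, 0, 0, 0.5], [-0.001, -0.001, -0.001, -0.01, -0.01, 0, 0.5], [-0.001, 0, 0, 0, 0, 0, 0.5], [-0.002, 0, 0, -0.01, -0.01, -0.01, 0.5]]]
[[[0, -0.133, 0, 0.42, 0, 0.27, 0.5], [0, -0.134, 0, 0.44, 0, 0.23, 0.5], [0, -0.133, 0, 0.46, 0, 0.17, 0.5], [0, -0.133, 0, 0.48, 0, 0.13, 0.5], [0, -0.134, 0, 0.49, 0, 0.08, 0.5]]]
```

View pics/t105.png

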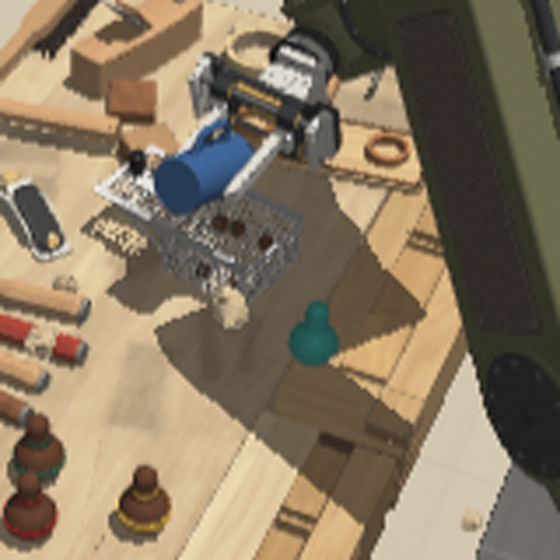

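Call:
step_arm([
  [[0, 0.1, 0, -0.35, 0, -0.1, 0.5], [0, 0.1, 0, -0.33, 0, -0.13, 0.5], [0, 0, 0, 0, 0, 0, 0.5], [0, 0, 0, 0, 0, 0, 0.5], [0, 0, 0, 0, 0, 0, 0.5]],
])

```text
clock: 17.35
eef_pos: [497.3, -249.7, 184.1]
eef_rot: [-3.128, -1.465, 1.336]
wrist_force: [-1.3, -0.5, -1.7]
finger_gap: 61.5
finger_force: 39.9
```

```bash
python3 go.py t105,t75,t60,t45,t30,t15,tr1 4 0.5;  python3 - <<'E'
from h import *
c=cam("top");save("t115",c["frame"][150:260,230:340],5)
E
```

```text
t 17.35 p [ 497.3 -249.7  184.1] F [-1.3 -0.5 -1.7] gap 61.5 ff 39.9 q [-0.65  0.74  1.61  1.19  1.79 -0.84]
max turn frac 0.167 (<.19) max shift 0.62
[[[-0.002, -0.05, 0, 0.15, -0.01, 0.07, 0.5], [-0.001, -0.049, 0, 0.16, -0.01, 0.07, 0.5], [-0.002, -0.05, 0, 0.15, 0, 0.06, 0.5], [-0.002, -0.049, -0.001, 0.16, -0.01, 0.06, 0.5], [0, -0.167, 0, 0.52, 0, 0.33, 0.5]]]
[[[0, -0.167, 0, 0.56, 0, 0.27, 0.5], [0, -0.166, 0, 0.59, 0, 0.19, 0.5], [0, -0.167, 0, 0.61, 0, 0.11, 0.5], [0, -0.083, 0, 0.3, 0, 0.1, 0.5], [0, -0.084, 0, 0.32, 0, 0.07, 0.5]]]
[[[0, -0.083, 0, 0.31, 0, 0.05, 0.5], [0, -0.083, 0, 0.32, 0, 0.03, 0.5], [0, -0.084, 0, 0.31, 0, 0.04, 0.5], [0, -0.083, 0, 0.32, 0, 0.02, 0.5], [0, -0.083, 0, 0.32, 0, -0.01, 0.5]]]
[[[0, -0.084, 0, 0.32, 0, -0.02, 0.5], [0, -0.083, 0, 0.29, 0, -0.02, 0.5], [0, -0.083, 0, 0.3, 0, -0.05, 0.5], [0, -0.084, 0, 0.29, 0, -0.06, 0.5], [0, -0.083, 0, 0.29, 0, -0.08, 0.5]]]
[[[0, -0.083, 0, 0.25, 0, 0.05, 0.5], [0, -0.084, 0, 0.26, 0, 0.03, 0.5], [0, -0.083, 0, 0.25, 0, 0.01, 0.5], [0, -0.083, 0, 0.26, 0, -0.01, 0.5], [0, -0.084, 0, 0.23, 0, 0.05, 0.5]]]
[[[0, -0.083, 0, 0.23, 0, 0.04, 0.5], [0, -0.083, 0, 0.23, 0, 0.02, 0.5], [0, -0.084, 0, 0.23, 0, 0, 0.5]]]
```

Call:
step_arm([
  [[0, -0.1, 0, 0.31, 0, 0.14, 0.5], [0, -0.1, 0, 0.31, 0, 0.13, 0.5], [0, -0.167, 0, 0.52, 0, 0.33, 0.5], [0, -0.167, 0, 0.56, 0, 0.27, 0.5], [0, -0.167, 0, 0.59, 0, 0.19, 0.5]],
])

```text
clock: 17.9
eef_pos: [512.6, -181.6, 257.7]
eef_rot: [-3.141, -0.91, 1.348]
wrist_force: [-0.5, -0.2, -2.2]
finger_gap: 61.9
finger_force: 39.9
```

Call:
step_arm([
  [[0, -0.167, 0, 0.61, 0, 0.11, 0.5], [0, -0.083, 0, 0.3, 0, 0.1, 0.5], [0, -0.083, 0, 0.32, 0, 0.07, 0.5], [0, -0.083, 0, 0.31, 0, 0.05, 0.5], [0, -0.083, 0, 0.32, 0, 0.03, 0.5]],
])

```text
clock: 18.4
eef_pos: [526.6, -119.7, 298.1]
eef_rot: [-3.141, -0.521, 1.349]
wrist_force: [0.4, -0.0, -1.8]
finger_gap: 61.5
finger_force: 39.9
```

Call:
step_arm([
  [[0, -0.083, 0, 0.31, 0, 0.04, 0.5], [0, -0.083, 0, 0.32, 0, 0.02, 0.5], [0, -0.083, 0, 0.32, 0, -0.01, 0.5], [0, -0.084, 0, 0.32, 0, -0.02, 0.5], [0, -0.083, 0, 0.29, 0, -0.02, 0.5]],
])

```text
clock: 18.9
eef_pos: [539.3, -63.2, 321.9]
eef_rot: [-3.142, -0.195, 1.349]
wrist_force: [0.2, -0.2, -1.9]
finger_gap: 62.2
finger_force: 39.9
```

Call:
step_arm([
  [[0, -0.083, 0, 0.3, 0, -0.05, 0.5], [0, -0.084, 0, 0.29, 0, -0.06, 0.5], [0, -0.083, 0, 0.29, 0, -0.08, 0.5], [0, -0.083, 0, 0.25, 0, 0.05, 0.5], [0, -0.084, 0, 0.26, 0, 0.03, 0.5]],
])

```text
clock: 19.4
eef_pos: [551.2, -10.4, 330.0]
eef_rot: [3.142, 0.132, 1.349]
wrist_force: [-1.1, 0.7, -1.3]
finger_gap: 61.6
finger_force: 39.9
```

Call:
step_arm([
  [[0, -0.083, 0, 0.25, 0, 0, 0.5], [0, -0.083, 0, 0.26, 0, 0, 0.5], [0, -0.084, 0, 0.23, 0, 0.05, 0.5], [0, -0.083, 0, 0.23, 0, 0.04, 0.5], [0, -0.083, 0, 0.23, 0, 0.02, 0.5]],
])

```text
clock: 19.9
eef_pos: [561.1, 33.4, 313.4]
eef_rot: [-3.141, 0.459, 1.35]
wrist_force: [0.1, 0.1, -1.3]
finger_gap: 61.8
finger_force: 39.9
```

Call:
step_arm([
  [[0, -0.084, 0, 0.23, 0, 0, 0.5], [0, 0, 0, 0, 0, 0, 0.5]],
])

```text
clock: 20.1
eef_pos: [562.9, 41.8, 308.7]
eef_rot: [-3.139, 0.523, 1.352]
wrist_force: [0.1, -0.9, -1.7]
finger_gap: 61.4
finger_force: 39.9
```

```bash
cat > place.py <<'E'
from rows import *
x,R,q=cur()
T=lambda z:tool(jugR(r(-103),0),np.array([470,105.,z]),r(30),1)
a=T(150);b=T(75);c=T(63)
print(x.round(1),ik(*a,q)[1].round(2),ik(*c,q))
emit(cpath(x,R,*a,6)+cpath(*a,*b,4),x,R,.5)
E
python3 place.py; python3 - <<'E'
from h import *
c=cam("scene");save("emptied",c["frame"][110:270,235:395],3.5)
E
```

```text
[562.9  41.8 308.7] 0.0 (array([ 0.36142887,  0.53606251,  1.69007461, -0.45243584,  1.25793551,
        0.80488753]), np.float64(3.8124181622106513e-07))
max turn frac 0.002 (<.19) max shift 0.70
[[[0, 0, 0.001, 0.48, -0.43, -0.26, 0.5], [0.001, 0, 0.002, 0.48, -0.44, -0.27, 0.5], [0, 0, 0.001, 0.48, -0.43, -0.26, 0.5], [0, 0, 0.002, 0.48, -0.43, -0.26, 0.5], [0.001, 0, 0.001, 0.48, -0.44, -0.26, 0.5]]]
[[[0, 0, 0.001, 0.48, -0.43, -0.26, 0.5], [0, 0, 0, 0.23, 0, 0.4, 0.5], [0, 0, 0, 0.23, 0, 0.41, 0.5], [0, 0, 0, 0.24, 0, 0.4, 0.5], [0, 0, 0, 0.23, 0, 0.41, 0.5]]]
```

View pics/emptied.png

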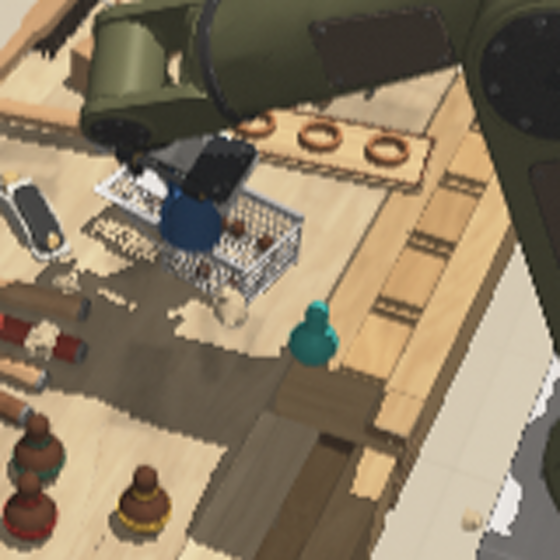

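Call:
step_arm([
  [[0, 0, 0, 0.48, -0.43, -0.26, 0.5], [0, 0, 0, 0.48, -0.43, -0.26, 0.5], [0, 0, 0, 0.48, -0.43, -0.26, 0.5], [0, 0, 0, 0.48, -0.43, -0.26, 0.5], [0, 0, 0, 0.48, -0.43, -0.26, 0.5]],
])

```text
clock: 20.65
eef_pos: [502.6, 166.6, 306.9]
eef_rot: [-3.14, 0.52, 1.349]
wrist_force: [1.6, 0.6, -1.7]
finger_gap: 61.5
finger_force: 39.9
```

Call:
step_arm([
  [[0, 0, 0, 0.48, -0.43, -0.26, 0.5], [0, 0, 0, 0.23, 0, 0.4, 0.5], [0, 0, 0, 0.23, 0, 0.4, 0.5], [0, 0, 0, 0.24, 0, 0.4, 0.5], [0, 0, 0, 0.23, 0, 0.4, 0.5]],
])

```text
clock: 21.15
eef_pos: [491.1, 191.3, 231.6]
eef_rot: [-3.14, 0.519, 1.349]
wrist_force: [0.4, 0.1, -1.8]
finger_gap: 61.6
finger_force: 39.9
```

Call:
step_arm([
  [[0, 0, 0, 0, 0, 0, 0.5], [0, 0, 0, 0, 0, 0, 0.5]],
])

```text
clock: 21.35
eef_pos: [491.3, 191.3, 232.4]
eef_rot: [-3.139, 0.521, 1.349]
wrist_force: [0.8, -0.4, -1.0]
finger_gap: 61.8
finger_force: 39.9
```

```bash
python3 - <<'E'
from rows import *
x,R,q=cur(); T=lambda z:tool(jugR(r(-103),0),np.array([470,105.,z]),r(30),1)
print(x, manip.read_state()["eef_rot"]); emit(cpath(x,R,*T(64),3),x,R,.5)
E
```

```text
[491.2737132  191.33997314 232.44074211] [-3.1394778   0.52112522  1.34949475]
max turn frac 0.002 (<.19) max shift 0.11
[[[0, -0.001, 0.002, 0.06, -0.01, 0.09, 0.5], [0.001, -0.001, 0.002, 0.06, -0.01, 0.08, 0.5], [0, -0.001, 0.002, 0.06, -0.01, 0.09, 0.5]]]
```

Call:
step_arm([
  [[0, 0, 0, 0.06, 0, 0.09, 0.5], [0, 0, 0, 0.06, 0, 0.09, 0.5], [0, 0, 0, 0.06, 0, 0.09, 0.5], [0, 0, 0, 0, 0, 0, 0.5]],
])

```text
clock: 21.75
eef_pos: [491.4, 192.5, 218.9]
eef_rot: [-3.14, 0.522, 1.35]
wrist_force: [2.2, 0.8, 1.0]
finger_gap: 62.0
finger_force: 39.9
```

Call:
step_arm([
  [[0, 0, 0, 0.02, 0, 0.035, 0.5], [0, 0, 0, 0, 0, 0, 0.5]],
])

```text
clock: 21.95
eef_pos: [491.5, 192.7, 218.6]
eef_rot: [-3.141, 0.523, 1.349]
wrist_force: [-4.1, 2.8, 20.6]
finger_gap: 62.1
finger_force: 39.9
```

Call:
step_arm([
  [[0, 0, 0, 0.01, 0, 0.02, 0.5], [0, 0, 0, 0, 0, 0, 0.5]],
])

```text
clock: 22.15
eef_pos: [491.6, 192.8, 218.5]
eef_rot: [-3.141, 0.523, 1.349]
wrist_force: [-5.7, 5.2, 27.6]
finger_gap: 62.1
finger_force: 39.9
```

Call:
step_arm([
  [[0, 0, 0, -0.02, 0, -0.035, 0.5], [0, 0, 0, 0, 0, 0, -1], [0, 0, 0, 0, 0, 0, -1], [0, 0, 0, 0, 0, 0, -1], [0, 0, 0, 0, 0, 0, -1]],
])

```text
clock: 22.65
eef_pos: [491.2, 192.3, 217.5]
eef_rot: [-3.139, 0.523, 1.35]
wrist_force: [0.4, -0.3, -0.2]
finger_gap: 90.7
finger_force: 0.0
```

Call:
step_arm([
  [[0, 0, 0, -0.25, 0, -0.43, -1], [0, 0, 0, -0.25, 0, -0.43, -1], [0, 0, 0, -0.25, 0, -0.43, -1], [0, 0, 0, -0.25, 0, -0.43, -1], [0, 0, 0, -0.25, 0, -0.43, -1]],
])

```text
clock: 23.15
eef_pos: [491.3, 191.8, 317.9]
eef_rot: [-3.139, 0.523, 1.35]
wrist_force: [0.5, -0.5, 0.5]
finger_gap: 93.8
finger_force: 0.0
```

```bash
cat > down.py <<'E'
# down.py gx gy gz headingdeg n grip [j|c] : tool straight down, grasp point target, tool-y heading (mod 180 chosen by J6 range)
import sys
from rows import *
gx,gy,gz,h=map(float,sys.argv[1:5]); n=int(sys.argv[5]); g=float(sys.argv[6]); mode=sys.argv[7]
x,R,q=cur(); s=manip.read_state()
print("t",round(s["clock"],2),"p",x.round(1),"rpy",s["eef_rot"].round(3),"F",s["wrist_force"].round(1),"gap",round(s["finger_gap"],1),"ff",round(s["finger_force"],1),"q",q.round(2))
best=None
for k in(0,180):
    A=Rn.from_euler("xyz",[np.pi,0,r(h+90+k)]).as_matrix(); X=np.array([gx,gy,gz+180])
    Q,e=ik(X,A,np.r_[np.arctan2(gy,gx)-.06,.5,1.6,0,1.1,q[5]])
    if e<1 and (best is None or abs(Q-q).max()<abs(best[0]-q).max()): best=(Q,X,A,e)
Q,X,A,e=best; print("to q",Q.round(2),"X",X.round(1),"err",round(e,3))
emit(jpath(q,Q,n) if mode=="j" else cpath(x,R,X,A,n),x,R,g)
E
python3 down.py 664 -139 130 75 15 0 j
python3 - <<'E'
from h import *
from fit import *
t=cam("top");s=cam("scene")
for n,x,y in(("red",549,336),("green",576,266),("yel",453,280)):
    try: print(n,sphere([s],x,y))
    except Exception as e: print(n,e)
P=t["xyz"];m=(P[...,2]>78)&(P[...,0]>600)&(P[...,0]<700)&(P[...,1]<-100)&(P[...,1]>-180)&(P[...,2]<110);print("knob",P[m].mean(0),m.sum())
save("placed",s["frame"][100:290,200:400],3.1)
E
```

```text
t 23.15 p [491.3 191.8 317.9] rpy [-3.139  0.523  1.35 ] F [ 0.5 -0.5  0.5] gap 93.8 ff 0.0 q [ 0.36  0.39  1.63 -0.43  1.44  0.71]
to q [-0.26  0.67  1.21  0.    1.27  1.57] X [ 664. -139.  310.] err 0.0
max turn frac 0.144 (<.19) max shift 0.70
[[[0.03, 0.043, 0.129, -0.24, 0.5, 0.15, 0], [0.031, 0.042, 0.131, -0.22, 0.51, 0.14, 0], [0.031, 0.04, 0.131, -0.19, 0.54, 0.14, 0], [0.032, 0.039, 0.132, -0.17, 0.56, 0.13, 0], [0.032, 0.037, 0.133, -0.15, 0.58, 0.12, 0]]]
[[[0.033, 0.035, 0.134, -0.11, 0.59, 0.12, 0], [0.033, 0.035, 0.134, -0.08, 0.61, 0.11, 0], [0.033, 0.033, 0.134, -0.05, 0.63, 0.1, 0], [0.033, 0.033, 0.135, -0.02, 0.64, 0.09, 0], [0.034, 0.031, 0.136, 0.02, 0.65, 0.08, 0]]]
[[[0.034, 0.03, 0.136, 0.05, 0.66, 0.08, 0], [0.034, 0.03, 0.136, 0.1, 0.66, 0.06, 0], [0.034, 0.029, 0.137, 0.13, 0.67, 0.05, 0], [0.034, 0.028, 0.136, 0.18, 0.66, 0.04, 0], [0.035, 0.027, 0.137, 0.21, 0.67, 0.03, 0]]]
red (array([548.91806202, 336.53493296]), np.float64(1.1780789692836464))
green (array([575.62135904, 265.95909186]), np.float64(1.403819465156996))
yel (array([452.09390937, 279.73210231]), np.float64(1.111154847790747))
knob [ 654.32442961 -135.88090423   94.24093747] 31
```

View pics/placed.png

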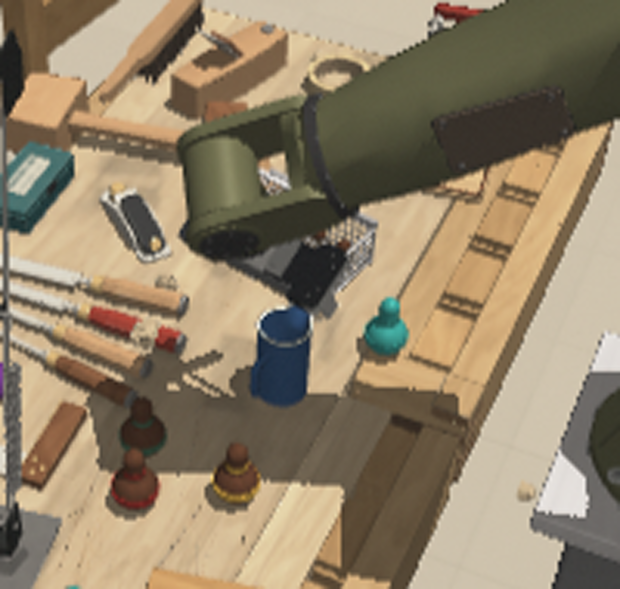

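```bash
python3 - <<'E'
from h import *
t=dict(np.load("top0.npz"))
def knob(im,u0,v0,s,box):
    g=im.max(2)<60; ys,xs=np.nonzero(g); u=u0+(xs+.5)/s-.5; v=v0+(ys+.5)/s-.5
    m=(u>box[0])&(u<box[1])&(v>box[2])&(v<box[3]); 
    print(m.sum()/s/s, u[m].mean().round(1),v[m].mean().round(1), ray(t,u[m].mean(),v[m].mean(),92).round(1))
f=t["frame"]; knob(f,0,0,1,(298,315,187,204))
c=cam("top"); knob(c["frame"],0,0,1,(300,325,155,187))
for n in("facet","t115"):
    im=cv2.imread(f"pics/{n}.png"); knob(im,230,150,5,(300,325,155,187))
m=c["frame"][155:187,298:325].max(2); print(m[::2])
E
```

```text
21.0 306.3 195.1 [ 565.2 -114.5   92. ]
19.0 311.4 170.1 [ 656.  -136.2   92. ]
18.84 311.4 170.0 [ 656.4 -136.2   92. ]
25.2 313.7 172.5 [ 647.  -144.1   92. ]
[[148 148 148 147 147 147 146 145 144 145 145 146 146 146 146 147 150 151
  153 154 154 154 154 153 153 152 152]
 [142 142 142 141 141 141 141 142 141 141 141 142 143 143 143 144 145 145
  146 145 146 145 145 144 144 144 143]
 [143 142 142 142 142 141 141 142 141 141 141 141 141 141 140 139 138 139
  140 139 140 141 139 139 137 137 138]
 [140 141 142 143 142 142 142 142 141 141 141 142 143 142 143 142 142 142
  142 141 141 141 142 142 142 142 143]
 [131 142 150 152 149 145 145 143 144 146 145 145 146 146 147 147 147 145
  143 142 142 141 141 142 142 143 137]
 [160 161 156 155 154 154 159 159 158 151 140 136 141 141 137 134 137 142
  143 142 141 140 141 141 138 126 104]
 [161 140 118 119 123 123 110 100 112 129 138 119  96  87  94 104 126 147
  148 136 135 141 141 131 111  93  99]
 [160 139 116 110 123 129 110  96  90  87  82  65  42  32  30  34  64 109
  132 146 148 146 149 155 154 151 155]
 [139 129 128 115 121 124 103  88 1
[... 169 characters left out ...]
 110 110  90 101 144]
 [127 128 115 110 122 116 106  93 112 150 167 170 168 165 165 161 129  98
   94  91  99 112  98  83  99 135 159]
 [138 143 127 107 106 119 104 100 137 163 169 169 167 165 166 156 120  88
   81  71  73 101 109  97 101 145 163]
 [125 115 122 124 109 102  92 101 145 166 170 169 166 165 162 136 112 109
  110 106  95  82  77  88 115 151 162]
 [124 123 111  92  82  85  94 131 160 169 169 168 165 167 163 140 113 113
  107  99 101  95 100 122 153 163 147]
 [105 104 106  93  91  84  95 143 167 170 169 167 167 165 149 121 118 114
   94  80  74  79  96 123 150 150 137]
 [ 94 101 104  92  89  98 122 154 167 170 169 167 168 165 148 130 130 119
   99  91  81  88 120 151 160 141 122]]
```

```bash
python3 down.py 655 -136 130 77 15 0 j
```

```text
t 23.3 p [491.4 191.9 317.7] rpy [-3.141  0.522  1.349] F [-0.1 -0.2 -0.3] gap 93.8 ff 0.0 q [ 0.36  0.39  1.63 -0.43  1.44  0.71]
to q [-0.26  0.65  1.24  0.    1.25  1.54] X [ 655. -136.  310.] err 0.0
max turn frac 0.142 (<.19) max shift 0.69
[[[0.03, 0.043, 0.126, -0.25, 0.48, 0.15, 0], [0.031, 0.042, 0.127, -0.22, 0.5, 0.15, 0], [0.031, 0.04, 0.128, -0.21, 0.52, 0.14, 0], [0.032, 0.039, 0.129, -0.18, 0.54, 0.14, 0], [0.031, 0.037, 0.13, -0.16, 0.56, 0.13, 0]]]
[[[0.033, 0.036, 0.13, -0.13, 0.58, 0.12, 0], [0.032, 0.035, 0.131, -0.1, 0.6, 0.11, 0], [0.033, 0.034, 0.132, -0.07, 0.61, 0.1, 0], [0.032, 0.033, 0.132, -0.04, 0.63, 0.09, 0], [0.033, 0.032, 0.133, -0.01, 0.63, 0.08, 0]]]
[[[0.033, 0.031, 0.133, 0.03, 0.65, 0.07, 0], [0.033, 0.03, 0.134, 0.07, 0.65, 0.06, 0], [0.033, 0.03, 0.133, 0.1, 0.66, 0.05, 0], [0.034, 0.029, 0.134, 0.14, 0.66, 0.04, 0], [0.034, 0.028, 0.135, 0.19, 0.66, 0.03, 0]]]
```

Call:
step_arm([
  [[0.03, 0.043, 0.126, -0.25, 0.48, 0.13, 0], [0.031, 0.042, 0.127, -0.22, 0.5, 0.13, 0], [0.031, 0.04, 0.128, -0.2, 0.52, 0.13, 0], [0.031, 0.039, 0.129, -0.18, 0.54, 0.13, 0], [0.031, 0.037, 0.13, -0.16, 0.56, 0.13, 0]],
], newtons=20)

```text
clock: 23.8
eef_pos: [567.1, 104.9, 314.9]
eef_rot: [3.039, 0.334, 0.803]
wrist_force: [-0.2, 0.2, 0.6]
finger_gap: 57.6
finger_force: 0.0
```

Call:
step_arm([
  [[0.033, 0.036, 0.13, -0.13, 0.58, 0.12, 0], [0.033, 0.035, 0.13, -0.1, 0.6, 0.11, 0], [0.033, 0.034, 0.13, -0.07, 0.61, 0.1, 0], [0.033, 0.033, 0.13, -0.04, 0.63, 0.09, 0], [0.033, 0.032, 0.133, -0.01, 0.63, 0.08, 0]],
])

```text
clock: 24.3
eef_pos: [624.1, -5.9, 312.2]
eef_rot: [3.048, 0.148, 0.292]
wrist_force: [-0.3, -0.4, 0.7]
finger_gap: 46.5
finger_force: 0.0
```

Call:
step_arm([
  [[0.033, 0.03, 0.133, 0.03, 0.65, 0.07, 0], [0.033, 0.03, 0.133, 0.07, 0.65, 0.06, 0], [0.033, 0.03, 0.133, 0.1, 0.66, 0.05, 0], [0.034, 0.03, 0.134, 0.14, 0.66, 0.04, 0], [0.034, 0.03, 0.135, 0.19, 0.66, 0.03, 0]],
])

```text
clock: 24.8
eef_pos: [656.3, -135.4, 309.0]
eef_rot: [-3.14, 0.003, -0.228]
wrist_force: [-0.0, 0.5, 0.4]
finger_gap: 47.2
finger_force: 0.0
```

Call:
step_arm([
  [[0, 0, 0, 0, 0, 0, 0], [0, 0, 0, 0, 0, 0, 0]],
])

```text
clock: 25.0
eef_pos: [656.1, -134.6, 309.4]
eef_rot: [-3.141, 0.004, -0.223]
wrist_force: [1.1, 0.5, -0.0]
finger_gap: 47.4
finger_force: 0.0
```

```bash
python3 down.py 655 -136 100 77 3 0 c; python3 st.py 655 -136 268.5 77
```

```text
t 25.0 p [ 656.1 -134.6  309.4] rpy [-3.141  0.004 -0.223] F [ 1.1  0.5 -0. ] gap 47.4 ff 0.0 q [-0.26  0.65  1.24  0.    1.26  1.54]
to q [-0.26  0.68  1.26  0.    1.2   1.54] X [ 655. -136.  280.] err 0.0
max turn frac 0.003 (<.19) max shift 0.25
[[[0, 0.002, 0.002, -0.01, 0.01, 0.25, 0], [0, 0.001, 0.002, 0, 0.02, 0.24, 0], [0, 0.002, 0.002, -0.01, 0.01, 0.25, 0]]]
t 25.0 p [ 656.1 -134.6  309.4] rpy [-3.141  0.004 -0.223] F [ 1.1  0.5 -0. ] gap 47.4 ff 0.0 q [-0.257  0.649  1.238  0.     1.258  1.536]
shift frac total (tool axes): [-0.01  0.04  1.02]
turn deg (tool): [  -0.3   -0.  -179.8] turn frac total [-0.007 -0.    -3.994]
```

Call:
step_arm([
  [[0, 0, 0, 0, 0.03, 0.34, 0], [0, 0, 0, 0, 0, 0.34, 0], [0, 0, 0, 0, 0, 0.34, 0], [0, 0, 0, 0, 0, 0, 1], [0, 0, 0, 0, 0, 0, 1]],
], newtons=30)

```text
clock: 25.5
eef_pos: [656.0, -135.3, 269.8]
eef_rot: [-3.141, 0.002, -0.222]
wrist_force: [-0.4, 0.8, 0.2]
finger_gap: 34.3
finger_force: 0.0
```

Call:
step_arm([
  [[0, 0, 0, 0, 0, 0, 1], [0, 0, 0, 0, 0, 0, 1], [0, 0, 0, -0.4, 0, 0, 1], [0, 0, 0, -0.4, 0, 0, 1], [0, 0, 0, -0.4, 0, 0, 1]],
])

```text
clock: 26.0
eef_pos: [608.3, -126.6, 270.7]
eef_rot: [3.139, -0.0, -0.224]
wrist_force: [-1.2, -14.1, -3.6]
finger_gap: 20.4
finger_force: 30.0
```

Call:
step_arm([
  [[0, 0, 0, -0.4, 0, 0, 1], [0, 0, 0, -0.4, 0, 0, 1], [0, 0, 0, -0.3, 0, 0, 1], [0, 0, 0, -0.2, 0, 0, 1], [0, 0, 0, 0, 0, 0, 1]],
])

```text
clock: 26.5
eef_pos: [557.4, -114.3, 270.6]
eef_rot: [3.14, 0.002, -0.223]
wrist_force: [-4.6, -9.8, -4.3]
finger_gap: 20.6
finger_force: 30.0
```

Call:
step_arm([
  [[0, 0, 0, -0.1, 0, 0, 1], [0, 0, 0, -0.1, 0, 0, 1], [0, 0, 0, -0.1, 0, 0, 1], [0, 0, 0, 0, 0, 0, 1]],
])

```text
clock: 26.9
eef_pos: [547.8, -112.1, 271.4]
eef_rot: [3.14, -0.008, -0.223]
wrist_force: [22.2, -14.8, -16.5]
finger_gap: 20.4
finger_force: 30.0
```

Call:
step_arm([
  [[0, 0, 0, 0.05, 0, 0, 0], [0, 0, 0, 0, 0, 0, 0], [0, 0, 0, 0, 0, 0, 0], [0, 0, 0, 0, 0, -0.7, 0], [0, 0, 0, 0, 0, -0.7, -1]],
])

```text
clock: 27.4
eef_pos: [548.5, -111.0, 326.7]
eef_rot: [-3.141, 0.003, -0.223]
wrist_force: [0.1, -0.2, 0.0]
finger_gap: 52.1
finger_force: 0.0
```

Call:
step_arm([
  [[0, 0, 0, 0, 0.3, -0.8, -1], [0, 0, 0, 0, 0.9, -0.3, -1], [0, 0, 0, 0, 0.9, 0, -1], [0, 0, 0, 0, 0.9, 0, -1], [0, 0, 0, 0, 0, 0, -1]],
])

```text
clock: 27.9
eef_pos: [521.2, -231.3, 370.5]
eef_rot: [3.141, 0.001, -0.226]
wrist_force: [-0.1, 0.4, 0.2]
finger_gap: 91.4
finger_force: 0.0
```

```bash
python3 st.py; python3 - <<'E'
from h import *
from fit import *
t=cam("top");s=cam("scene"); save("shut_t",t["frame"][150:260,190:400],3.8)
for n,x,y in(("red",549,336),("green",576,266),("yel",453,280)):
    for c in(t,s):
        try: p=sphere([c],x,y); print(n,p[0].round(1),p[1].round(2))
        except Exception as e: print(n,e)
P=t["xyz"];m=(P[...,2]>78)&(P[...,0]>500)&(P[...,0]<700)&(P[...,1]<-80)&(P[...,1]>-180)&(P[...,2]<110);print("knob",P[m].mean(0),m.sum())
P=s["xyz"];m=(P[...,2]>78)&(P[...,0]>500)&(P[...,0]<700)&(P[...,1]<-80)&(P[...,1]>-180)&(P[...,2]<110);print("knob",P[m].mean(0),m.sum())
E
```

```text
t 27.9 p [ 521.2 -231.3  370.5] rpy [ 3.141e+00  1.000e-03 -2.260e-01] F [-0.1  0.4  0.2] gap 91.4 ff 0.0 q [-0.482  0.374  1.504 -0.     1.265  1.315]
red [550.6 336.8] 0.96
red [549.  336.2] 1.52
green [577.3 266.6] 0.66
green [575.9 265.8] 1.57
yel [454.1 280.2] 0.83
yel [452.4 280.2] 1.29
knob [ 553.59773058 -110.6049323    93.69087006] 29
knob [ 551.53018807 -107.06041104   89.39735771] 31
```

View pics/shut_t.png

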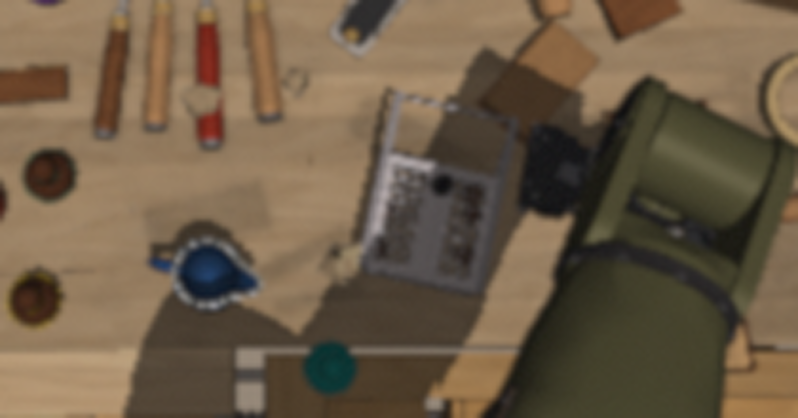

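Lid shut (knob (440,183) in the crop, at the rear of the covered mouth), jug upright and empty. Now the toys: green first.

```bash
python3 down.py 576.5 266.3 180 133 15 0 j
```

```text
t 28.0 p [ 522.  -228.5  370.3] rpy [-3.141e+00  1.000e-03 -2.240e-01] F [ 0.2 -0.   0.9] gap 93.7 ff 0.0 q [-0.48  0.37  1.51  0.    1.26  1.32]
to q [ 0.38  0.53  1.31 -0.    1.31  1.2 ] X [576.5 266.3 360. ] err 0.0
max turn frac 0.083 (<.19) max shift 0.90
[[[0, 0, -0.083, 0.24, -0.78, 0.01, 0], [0, 0, -0.082, 0.25, -0.78, 0.01, 0], [0, 0, -0.083, 0.25, -0.78, 0.02, 0], [-0.001, 0, -0.083, 0.26, -0.79, 0.01, 0], [0, 0, -0.083, 0.27, -0.8, 0.01, 0]]]
[[[0, 0, -0.082, 0.28, -0.79, 0.02, 0], [0, 0.001, -0.083, 0.28, -0.8, 0.01, 0], [0, 0, -0.083, 0.3, -0.81, 0.02, 0], [0, 0, -0.082, 0.3, -0.81, 0.02, 0], [0, 0, -0.083, 0.3, -0.81, 0.02, 0]]]
[[[0, 0, -0.083, 0.32, -0.82, 0.02, 0], [0, 0, -0.082, 0.32, -0.82, 0.02, 0], [0, 0, -0.083, 0.33, -0.82, 0.02, 0], [0, 0, -0.083, 0.34, -0.82, 0.03, 0], [-0.001, 0, -0.083, 0.35, -0.83, 0.02, 0]]]
```

Call:
step_arm([
  [[0, 0, -0.083, 0.25, -0.78, 0.01, 0], [0, 0, -0.083, 0.25, -0.78, 0.01, 0], [0, 0, -0.083, 0.25, -0.78, 0.01, 0], [0, 0, -0.083, 0.26, -0.79, 0.01, 0], [0, 0, -0.083, 0.27, -0.8, 0.01, 0]],
], newtons=15)

```text
clock: 28.5
eef_pos: [587.7, -74.3, 368.4]
eef_rot: [-3.141, 0.001, 0.107]
wrist_force: [0.4, -0.0, 0.1]
finger_gap: 57.2
finger_force: 0.0
```

Call:
step_arm([
  [[0, 0, -0.083, 0.28, -0.79, 0.02, 0], [0, 0, -0.083, 0.28, -0.8, 0.02, 0], [0, 0, -0.083, 0.3, -0.81, 0.02, 0], [0, 0, -0.083, 0.3, -0.81, 0.02, 0], [0, 0, -0.083, 0.3, -0.81, 0.02, 0]],
])

```text
clock: 29.0
eef_pos: [606.3, 95.2, 364.4]
eef_rot: [-3.14, 0.001, 0.433]
wrist_force: [-0.4, 0.4, -0.4]
finger_gap: 47.5
finger_force: 0.0
```

Call:
step_arm([
  [[0, 0, -0.083, 0.32, -0.82, 0.02, 0], [0, 0, -0.083, 0.32, -0.82, 0.02, 0], [0, 0, -0.083, 0.33, -0.82, 0.02, 0], [0, 0, -0.083, 0.34, -0.82, 0.02, 0], [0, 0, -0.083, 0.35, -0.82, 0.02, 0]],
])

```text
clock: 29.5
eef_pos: [574.7, 268.7, 360.5]
eef_rot: [-3.14, 0.0, 0.759]
wrist_force: [-0.2, -0.5, -0.0]
finger_gap: 46.8
finger_force: 0.0
```

Call:
step_arm([
  [[0, 0, 0, 0, 0, 0, 0], [0, 0, 0, 0, 0, 0, 0]],
])

```text
clock: 29.7
eef_pos: [575.2, 267.3, 360.5]
eef_rot: [-3.14, 0.001, 0.757]
wrist_force: [0.1, -1.3, 0.5]
finger_gap: 47.2
finger_force: 0.0
```

```bash
cat > toy.py <<'E'
from h import *
from fit import *
import sys
s=cam("scene"); t=cam("top")
for a in sys.argv[1:]:
    x,y=map(float,a.split(","))
    for nm,c in(("s",s),("t",t)):
        try: p=sphere([c],x,y); print(a,nm,p[0].round(1),p[1].round(2))
        except Exception as e: print(a,nm,"none")
E
python3 toy.py 549.8,336.6 576.5,266.3 453.3,280.2; python3 down.py 576.5 266.3 70 133 5 0 c
```

```text
549.8,336.6 s [548.7 336.5] 1.45
549.8,336.6 t [549.8 336.6] nan
576.5,266.3 s [575.7 266.4] 1.28
576.5,266.3 t [577.5 266.8] 0.0
453.3,280.2 s [452.1 280.1] 1.35
453.3,280.2 t [453.3 280.2] nan
t 29.8 p [575.9 265.8 360.6] rpy [-3.14e+00  1.00e-03  7.54e-01] F [-0.2 -0.2 -0.2] gap 46.9 ff 0.0 q [0.37 0.52 1.31 0.   1.31 1.19]
to q [0.38 0.64 1.4  0.   1.1  1.2 ] X [576.5 266.3 250. ] err 0.0
max turn frac 0.001 (<.19) max shift 0.56
[[[0, 0, 0.001, 0, 0, 0.55, 0], [-0.001, 0, 0.001, 0.01, 0, 0.56, 0], [0, 0, 0.001, 0, 0, 0.55, 0], [0, 0.001, 0.001, 0.01, 0, 0.55, 0], [0, 0, 0.001, 0, 0, 0.56, 0]]]
  return _methods._mean(a, axis=axis, dtype=dtype,
  ret = ret.dtype.type(ret / rcount)
```

Call:
step_arm([
  [[0, 0, 0, 0, 0, 0.6, 0], [0, 0, 0, 0, 0, 0.6, 0], [0, 0, 0, 0, 0, 0.6, 0], [0, 0, 0, 0, 0, 0.6, 0], [0, 0, 0, 0, 0, 0.36, 0]],
])

```text
clock: 30.3
eef_pos: [575.9, 265.0, 248.4]
eef_rot: [-3.14, 0.002, 0.753]
wrist_force: [-0.2, 0.1, 0.3]
finger_gap: 46.8
finger_force: 0.0
```

Call:
step_arm([
  [[0, 0, 0, 0, 0, 0, 1], [0, 0, 0, 0, 0, 0, 1], [0, 0, 0, 0, 0, 0, 1], [0, 0, 0, 0, 0, 0, 1], [0, 0, 0, 0, 0, 0, 1]],
])

```text
clock: 30.8
eef_pos: [576.0, 266.2, 251.4]
eef_rot: [-3.141, -0.002, 0.755]
wrist_force: [-0.6, -0.6, 5.8]
finger_gap: 23.6
finger_force: 15.0
```

Call:
step_arm([
  [[0, 0, 0, 0, 0, -0.4, 1], [0, 0, 0, 0, 0, -0.7, 1], [0, 0, 0, 0, 0, -0.8, 1], [0, 0, 0, 0, 0, -0.8, 1], [0, 0, 0, 0, 0, -0.5, 1]],
])

```text
clock: 31.3
eef_pos: [575.7, 265.9, 382.0]
eef_rot: [3.142, -0.003, 0.755]
wrist_force: [0.4, -0.5, -1.6]
finger_gap: 23.5
finger_force: 15.0
```

```bash
python3 down.py 588.5 -346.5 195 71 18 1 j
```

```text
t 31.3 p [575.7 265.9 382. ] rpy [ 3.142e+00 -3.000e-03  7.550e-01] F [ 0.4 -0.5 -1.6] gap 23.5 ff 15.0 q [0.37 0.51 1.29 0.   1.35 1.19]
to q [-0.59  0.63  1.12  0.    1.39  1.32] X [ 588.5 -346.5  375. ] err 0.0
max turn frac 0.077 (<.19) max shift 0.91
[[[0, 0, 0.077, -0.23, 0.82, 0.01, 1], [0, 0, 0.077, -0.22, 0.83, 0, 1], [-0.001, -0.001, 0.077, -0.21, 0.84, 0.01, 1], [0, 0, 0.076, -0.22, 0.84, 0.01, 1], [0, 0, 0.077, -0.21, 0.84, 0, 1]]]
[[[0, 0, 0.077, -0.2, 0.85, 0.01, 1], [0, 0, 0.077, -0.2, 0.85, 0.01, 1], [0, 0, 0.077, -0.2, 0.86, 0.01, 1], [0, -0.001, 0.077, -0.19, 0.86, 0.01, 1], [0, 0, 0.077, -0.18, 0.87, 0.01, 1]]]
[[[0, 0, 0.077, -0.19, 0.87, 0.01, 1], [0, 0, 0.076, -0.17, 0.88, 0.01, 1], [0, 0, 0.077, -0.18, 0.88, 0.01, 1], [-0.001, 0, 0.077, -0.16, 0.89, 0.01, 1], [0, -0.001, 0.077, -0.17, 0.89, 0.01, 1]]]
[[[0, 0, 0.077, -0.16, 0.89, 0.01, 1], [0, 0, 0.077, -0.15, 0.9, 0.02, 1], [0, 0, 0.077, -0.15, 0.9, 0.01, 1]]]
```

Call:
step_arm([
  [[0, 0, 0.04, -0.11, 0.41, 0, 1], [0, 0, 0.077, -0.23, 0.83, 0.01, 1], [0, 0, 0.077, -0.22, 0.83, 0.01, 1], [0, 0, 0.077, -0.22, 0.84, 0, 1], [0, 0, 0.077, -0.21, 0.84, 0, 1]],
], newtons=25)

```text
clock: 31.8
eef_pos: [635.0, 120.4, 376.3]
eef_rot: [-3.14, 0.002, 0.478]
wrist_force: [0.2, 0.0, -0.7]
finger_gap: 23.4
finger_force: 25.0
```

Call:
step_arm([
  [[0, 0, 0.077, -0.21, 0.84, 0.01, 1], [0, 0, 0.077, -0.2, 0.85, 0.01, 1], [0, 0, 0.077, -0.2, 0.86, 0.01, 1], [0, 0, 0.077, -0.19, 0.86, 0.01, 1], [0, 0, 0.077, -0.18, 0.87, 0.01, 1]],
])

```text
clock: 32.3
eef_pos: [658.0, -53.3, 374.1]
eef_rot: [-3.141, 0.003, 0.175]
wrist_force: [0.2, 0.1, 0.6]
finger_gap: 23.8
finger_force: 25.0
```

Call:
step_arm([
  [[0, 0, 0.077, -0.19, 0.87, 0.01, 1], [0, 0, 0.077, -0.18, 0.88, 0.01, 1], [0, 0, 0.077, -0.18, 0.88, 0.01, 1], [0, 0, 0.077, -0.16, 0.89, 0.01, 1], [0, 0, 0.077, -0.17, 0.89, 0.01, 1]],
])

```text
clock: 32.8
eef_pos: [632.5, -230.9, 372.0]
eef_rot: [-3.141, 0.003, -0.127]
wrist_force: [1.2, -0.2, -1.2]
finger_gap: 23.4
finger_force: 25.0
```

Call:
step_arm([
  [[0, 0, 0.077, -0.16, 0.89, 0.01, 1], [0, 0, 0.077, -0.15, 0.9, 0.01, 1], [0, 0, 0.04, -0.1, 0.7, 0, 1], [0, 0, 0.04, -0.1, 0.5, 0, 1], [0, 0, 0, 0, 0, 0, 1]],
])

```text
clock: 33.3
eef_pos: [588.6, -344.3, 371.5]
eef_rot: [-3.141, 0.002, -0.312]
wrist_force: [0.2, 0.2, -0.8]
finger_gap: 23.4
finger_force: 25.0
```

```bash
python3 down.py 588.5 -346.5 110 71 5 1 c
```

```text
t 33.3 p [ 588.6 -344.3  371.5] rpy [-3.141e+00  2.000e-03 -3.120e-01] F [ 0.2  0.2 -0.8] gap 23.4 ff 25.0 q [-0.58  0.63  1.13 -0.    1.39  1.3 ]
to q [-0.59  0.7   1.21  0.    1.24  1.32] X [ 588.5 -346.5  290. ] err 0.0
max turn frac 0.006 (<.19) max shift 0.41
[[[0, 0.001, 0.005, 0, 0.01, 0.41, 1], [0, 0, 0.005, 0.01, 0.01, 0.4, 1], [0, 0.001, 0.005, 0, 0.01, 0.41, 1], [0, 0, 0.005, 0, 0.01, 0.41, 1], [0, 0.001, 0.006, 0.01, 0.01, 0.41, 1]]]
```

Call:
step_arm([
  [[0, 0, 0, 0.01, 0.05, 0.5, 1], [0, 0, 0, 0, 0, 0.7, 1], [0, 0, 0, 0, 0, 0.7, 1], [0, 0, 0, 0, 0, 0.4, 1], [0, 0, 0, 0, 0, 0, 1]],
])

```text
clock: 33.8
eef_pos: [589.8, -343.0, 277.8]
eef_rot: [-3.14, 0.005, -0.306]
wrist_force: [0.1, 0.0, -1.7]
finger_gap: 23.5
finger_force: 25.0
```

```bash
python3 toy.py 549.8,336.6 453.3,280.2; python3 down.py 588.5 -346.5 90 71 3 1 c; python3 - <<'E'
from h import *
t=cam("scene"); save("ring1",t["frame"][110:190,280:400],6)
E
```

```text
549.8,336.6 s [548.5 336.2] 1.57
549.8,336.6 t [550.9 336.6] 0.82
453.3,280.2 s [452.4 280.1] 1.35
453.3,280.2 t [453.8 280.8] 0.88
t 33.9 p [ 590.1 -343.5  281.2] rpy [ 3.142  0.    -0.306] F [-0.  -0.8 -0.7] gap 23.8 ff 25.0 q [-0.58  0.71  1.21 -0.    1.22  1.3 ]
to q [-0.59  0.72  1.22  0.    1.2   1.32] X [ 588.5 -346.5  270. ] err 0.0
max turn frac 0.011 (<.19) max shift 0.10
[[[0, 0, 0.011, -0.01, 0.03, 0.09, 1], [0, 0, 0.01, 0, 0.03, 0.1, 1], [0, 0, 0.011, -0.01, 0.02, 0.09, 1]]]
```

View pics/ring1.png

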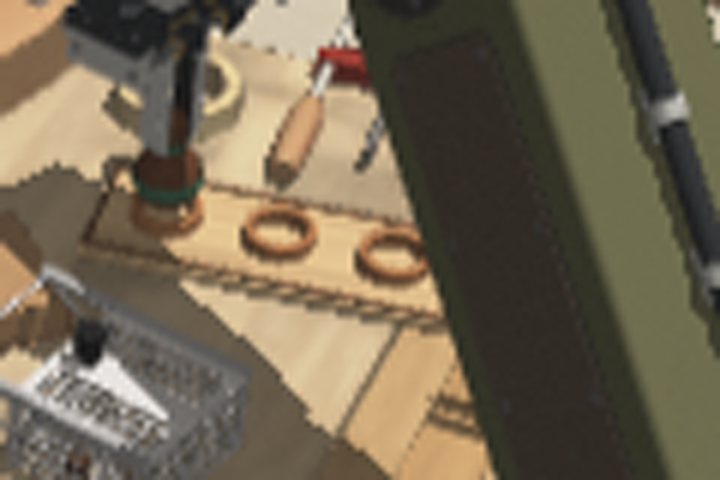

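Call:
step_arm([
  [[0, 0, 0, -0.02, 0.05, 0.1, 1], [0, 0, 0, 0, 0.02, 0.12, 1], [0, 0, 0, 0, 0, 0, 1]],
])

```text
clock: 34.25
eef_pos: [588.0, -346.4, 271.2]
eef_rot: [-3.141, 0.001, -0.307]
wrist_force: [0.1, -0.6, -0.7]
finger_gap: 23.3
finger_force: 25.0
```

Call:
step_arm([
  [[0, 0, 0, 0, 0, 0.05, 1], [0, 0, 0, 0, 0, 0, 1]],
])

```text
clock: 34.45
eef_pos: [588.3, -346.4, 270.3]
eef_rot: [3.141, -0.001, -0.307]
wrist_force: [-0.4, -2.0, 3.8]
finger_gap: 23.1
finger_force: 25.0
```

Call:
step_arm([
  [[0, 0, 0, 0, 0, 0.05, 1], [0, 0, 0, 0, 0, 0, 1]],
])

```text
clock: 34.65
eef_pos: [588.4, -346.6, 269.3]
eef_rot: [3.14, -0.003, -0.307]
wrist_force: [1.3, -4.0, 9.1]
finger_gap: 23.6
finger_force: 25.0
```

Call:
step_arm([
  [[0, 0, 0, 0, 0, 0.03, 1], [0, 0, 0, 0, 0, 0, 1]],
])

```text
clock: 34.85
eef_pos: [588.6, -346.7, 268.9]
eef_rot: [3.14, -0.004, -0.307]
wrist_force: [1.3, -2.6, 14.3]
finger_gap: 23.3
finger_force: 25.0
```

Call:
step_arm([
  [[0, 0, 0, 0, 0, 0, 0], [0, 0, 0, 0, 0, 0, 0], [0, 0, 0, 0, 0, 0, 0], [0, 0, 0, 0, 0, 0, 0], [0, 0, 0, 0, 0, -0.4, 0]],
])

```text
clock: 35.35
eef_pos: [587.9, -345.9, 280.3]
eef_rot: [-3.14, 0.005, -0.307]
wrist_force: [0.3, 0.9, -0.7]
finger_gap: 46.6
finger_force: 0.0
```

Call:
step_arm([
  [[0, 0, 0, 0, 0, -0.7, 0], [0, 0, 0, 0, 0, -0.7, 0], [0, 0, 0, 0, 0, -0.6, 0], [0, 0, 0, 0, 0, 0, 0]],
])

```text
clock: 35.75
eef_pos: [588.3, -346.2, 367.3]
eef_rot: [3.14, -0.005, -0.307]
wrist_force: [0.5, 0.0, 1.2]
finger_gap: 47.0
finger_force: 0.0
```

```bash
cat > seat.py <<'E'
from h import *
from scipy.optimize import least_squares
import sys
c=cam("scene"); t=cam("top")
for a in sys.argv[1:]:
    x,y=map(float,a.split(","))
    for nm,k in(("s",c),("t",t)):
        P=k["xyz"]; m=(np.hypot(P[...,0]-x,P[...,1]-y)<38)&(P[...,2]>30)&(P[...,2]<115); Q=P[m]
        B=Q[Q[:,2]<62]; S=Q[Q[:,2]>74]
        if len(B)<8 or len(S)<4: print(a,nm,"few",len(B),len(S)); continue
        f=least_squares(lambda p:np.linalg.norm(B-p,axis=1)-26,[x,y,43],loss="soft_l1",f_scale=2).x
        g=least_squares(lambda p:np.hypot(S[:,0]-p[0],S[:,1]-p[1])-12,[x,y],loss="soft_l1",f_scale=2).x
        print(a,nm,"ball",f.round(1),"stem",g.round(1),"zmax",Q[:,2].max().round(1))
E
python3 seat.py 588.5,-346.5; python3 down.py 549.8 336.6 180 140 18 0 j
```

```text
588.5,-346.5 s ball [ 588.2 -346.9   38.9] stem [ 590.3 -350.2] zmax 104.0
588.5,-346.5 t ball [ 589.2 -347.6   40.9] stem [ 595.  -350.9] zmax 103.9
t 35.85 p [ 588.1 -346.1  362.7] rpy [-3.142e+00  1.000e-03 -3.070e-01] F [-0.   0.7 -0. ] gap 47.2 ff 0.0 q [-0.59  0.63  1.14 -0.    1.37  1.29]
to q [ 0.49  0.55  1.28 -0.    1.32  1.19] X [549.8 336.6 360. ] err 0.0
max turn frac 0.084 (<.19) max shift 1.02
[[[0, 0, -0.083, 0.15, -1.01, 0, 0], [0, 0, -0.084, 0.15, -1.01, 0, 0], [0, 0, -0.083, 0.16, -1.01, 0.01, 0], [0, 0, -0.084, 0.16, -1, 0, 0], [0, 0, -0.083, 0.17, -1, 0, 0]]]
[[[0, 0, -0.084, 0.17, -0.99, 0.01, 0], [0, 0, -0.083, 0.18, -0.99, 0, 0], [0, 0, -0.083, 0.18, -0.99, 0, 0], [0, 0, -0.084, 0.19, -0.98, 0.01, 0], [0, 0, -0.083, 0.19, -0.98, 0, 0]]]
[[[0, 0, -0.084, 0.19, -0.98, 0.01, 0], [0, 0, -0.083, 0.2, -0.97, 0, 0], [0, 0, -0.084, 0.2, -0.96, 0, 0], [-0.001, 0, -0.083, 0.21, -0.96, 0.01, 0], [0, 0, -0.083, 0.21, -0.96, 0, 0]]]
[[[0, 0, -0.084, 0.21, -0.96, 0.01, 0], [0, 0, -0.083, 0.22, -0.95, 0, 0], [0, 0, -0.084, 0.22, -0.94, 0.01, 0]]]
```

Call:
step_arm([
  [[0, 0, -0.083, 0.15, -0.99, 0, 0], [0, 0, -0.083, 0.15, -0.99, 0, 0], [0, 0, -0.083, 0.16, -0.99, 0, 0], [0, 0, -0.083, 0.16, -0.99, 0, 0], [0, 0, -0.083, 0.17, -0.99, 0, 0]],
])

```text
clock: 36.35
eef_pos: [654.1, -155.9, 360.6]
eef_rot: [-3.14, 0.003, 0.022]
wrist_force: [0.5, 1.0, -0.2]
finger_gap: 46.7
finger_force: 0.0
```

Call:
step_arm([
  [[0, 0, -0.083, 0.17, -0.99, 0, 0], [0, 0, -0.083, 0.18, -0.99, 0, 0], [0, 0, -0.083, 0.18, -0.99, 0, 0], [0, 0, -0.083, 0.19, -0.98, 0, 0], [0, 0, -0.083, 0.19, -0.98, 0, 0]],
])

```text
clock: 36.85
eef_pos: [660.3, 43.9, 360.8]
eef_rot: [-3.14, 0.003, 0.348]
wrist_force: [-0.4, 0.6, 0.6]
finger_gap: 47.1
finger_force: 0.0
```

Call:
step_arm([
  [[0, 0, -0.083, 0.19, -0.98, 0, 0], [0, 0, -0.083, 0.2, -0.97, 0, 0], [0, 0, -0.083, 0.2, -0.96, 0, 0], [0, 0, -0.083, 0.21, -0.96, 0, 0], [0, 0, -0.083, 0.21, -0.96, 0, 0]],
])

```text
clock: 37.35
eef_pos: [607.6, 233.3, 361.0]
eef_rot: [-3.14, 0.003, 0.674]
wrist_force: [0.9, -0.6, -1.0]
finger_gap: 47.2
finger_force: 0.0
```

Call:
step_arm([
  [[0, 0, -0.083, 0.21, -0.96, 0, 0], [0, 0, -0.083, 0.22, -0.8, 0, 0], [0, 0, -0.083, 0.22, -0.6, 0, 0], [0, 0, 0, 0, 0, 0, 0], [0, 0, 0, 0, 0, 0, 0]],
])

```text
clock: 37.85
eef_pos: [564.8, 319.8, 361.5]
eef_rot: [-3.14, 0.002, 0.866]
wrist_force: [0.4, 0.1, 0.1]
finger_gap: 46.9
finger_force: 0.0
```

```bash
python3 toy.py 549.8,336.6 453.3,280.2 2>/dev/null; python3 down.py 549.8 336.6 69 140 5 0 c
```

```text
549.8,336.6 s [549.1 336.3] 1.51
549.8,336.6 t [549.8 336.6] nan
453.3,280.2 s [452.7 279.5] 1.69
453.3,280.2 t [453.3 280.2] nan
t 37.95 p [565.4 318.9 361.9] rpy [-3.14e+00  1.00e-03  8.65e-01] F [ 0.3 -0.4  0.7] gap 46.7 ff 0.0 q [0.46 0.56 1.26 0.   1.33 1.16]
to q [0.49 0.66 1.37 0.   1.11 1.19] X [549.8 336.6 249. ] err 0.0
max turn frac 0.002 (<.19) max shift 0.58
[[[0, 0, -0.002, 0.02, -0.12, 0.56, 0], [-0.001, 0.001, -0.002, 0.02, -0.11, 0.57, 0], [0, 0, -0.002, 0.01, -0.12, 0.56, 0], [-0.001, 0, -0.002, 0.02, -0.11, 0.57, 0], [0, 0.001, -0.002, 0.02, -0.12, 0.56, 0]]]
```

Shift first, then descend and grip.

Call:
step_arm([
  [[0, 0, 0, 0.05, -0.3, 0, 0], [0, 0, 0, 0.05, -0.3, 0.4, 0], [0, 0, 0, 0, 0, 0.7, 0], [0, 0, 0, 0, 0, 0.7, 0], [0, 0, 0, 0, 0, 0, 0]],
], newtons=15)

```text
clock: 38.45
eef_pos: [548.4, 338.1, 286.9]
eef_rot: [-3.138, 0.006, 0.866]
wrist_force: [1.0, -0.1, -0.5]
finger_gap: 47.1
finger_force: 0.0
```

```bash
python3 down.py 549.8 336.6 69 140 3 0 c
```

```text
t 38.45 p [548.4 338.1 286.9] rpy [-3.138  0.006  0.866] F [ 1.  -0.1 -0.5] gap 47.1 ff 0.0 q [0.5  0.62 1.34 0.   1.19 1.2 ]
to q [ 0.49  0.66  1.37 -0.    1.11  1.19] X [549.8 336.6 249. ] err 0.0
max turn frac 0.005 (<.19) max shift 0.32
[[[-0.002, 0.003, -0.003, 0, 0.02, 0.32, 0], [-0.001, 0.002, -0.003, 0, 0.02, 0.31, 0], [-0.002, 0.003, -0.003, 0, 0.01, 0.32, 0]]]
```

Call:
step_arm([
  [[0, 0, 0, 0, 0.02, 0.32, 0], [0, 0, 0, 0, 0.02, 0.32, 0], [0, 0, 0, 0, 0, 0.32, 0], [0, 0, 0, 0, 0, 0, 0], [0, 0, 0, 0, 0, 0, 1]],
])

```text
clock: 38.95
eef_pos: [550.4, 337.4, 252.3]
eef_rot: [-3.14, 0.0, 0.866]
wrist_force: [0.5, 0.9, 0.5]
finger_gap: 42.1
finger_force: 0.0
```

Call:
step_arm([
  [[0, 0, 0, 0, 0, 0, 1], [0, 0, 0, 0, 0, 0, 1], [0, 0, 0, 0, 0, 0, 1], [0, 0, 0, 0, 0, 0, 1]],
])

```text
clock: 39.35
eef_pos: [550.3, 337.5, 252.7]
eef_rot: [-3.141, -0.001, 0.867]
wrist_force: [-0.1, 1.1, 3.8]
finger_gap: 23.8
finger_force: 15.0
```

Call:
step_arm([
  [[0, 0, 0, 0, 0, -0.4, 1], [0, 0, 0, 0, 0, -0.7, 1], [0, 0, 0, 0, 0, -0.8, 1], [0, 0, 0, 0, 0, -0.8, 1], [0, 0, 0, 0, 0, -0.5, 1]],
])

```text
clock: 39.85
eef_pos: [550.2, 337.2, 384.1]
eef_rot: [3.142, -0.003, 0.867]
wrist_force: [-0.7, -0.4, -0.5]
finger_gap: 23.8
finger_force: 14.9
```

```bash
python3 down.py 504.5 -356 195 66 20 1 j
```

```text
t 39.85 p [550.2 337.2 384.1] rpy [ 3.142e+00 -3.000e-03  8.670e-01] F [-0.7 -0.4 -0.5] gap 23.8 ff 14.9 q [0.49 0.53 1.25 0.   1.36 1.2 ]
to q [-0.67  0.47  1.35  0.    1.32  1.32] X [ 504.5 -356.   375. ] err 0.0
max turn frac 0.082 (<.19) max shift 0.94
[[[0, 0, 0.082, -0.35, 0.87, 0.01, 1], [0, 0, 0.082, -0.34, 0.87, 0.01, 1], [-0.001, -0.001, 0.082, -0.34, 0.87, 0.01, 1], [0, 0, 0.081, -0.33, 0.88, 0.01, 1], [0, 0, 0.082, -0.33, 0.87, 0.01, 1]]]
[[[0, 0, 0.082, -0.32, 0.87, 0.01, 1], [0, 0, 0.082, -0.32, 0.87, 0.01, 1], [0, 0, 0.082, -0.31, 0.87, 0.01, 1], [-0.001, -0.001, 0.082, -0.3, 0.87, 0.01, 1], [0, 0, 0.081, -0.3, 0.88, 0.01, 1]]]
[[[0, 0, 0.082, -0.29, 0.87, 0.02, 1], [0, 0, 0.082, -0.29, 0.87, 0.01, 1], [0, 0, 0.082, -0.28, 0.87, 0.01, 1], [0, -0.001, 0.082, -0.27, 0.87, 0.01, 1], [0, 0, 0.082, -0.27, 0.87, 0.01, 1]]]
[[[0, 0, 0.081, -0.26, 0.87, 0.01, 1], [0, 0, 0.082, -0.26, 0.87, 0.01, 1], [0, 0, 0.082, -0.25, 0.87, 0.02, 1], [0, 0, 0.082, -0.25, 0.86, 0.01, 1], [0, -0.001, 0.082, -0.24, 0.87, 0.01, 1]]]
```

Call:
step_arm([
  [[0, 0, 0.041, -0.17, 0.43, 0, 1], [0, 0, 0.082, -0.35, 0.87, 0.01, 1], [0, 0, 0.082, -0.34, 0.87, 0.01, 1], [0, 0, 0.082, -0.34, 0.87, 0.01, 1], [0, 0, 0.082, -0.33, 0.87, 0.01, 1]],
], newtons=25)

```text
clock: 40.35
eef_pos: [613.0, 179.2, 377.6]
eef_rot: [-3.14, 0.002, 0.572]
wrist_force: [0.6, 0.1, -1.8]
finger_gap: 23.4
finger_force: 24.9
```

Call:
step_arm([
  [[0, 0, 0.082, -0.33, 0.87, 0.01, 1], [0, 0, 0.082, -0.32, 0.87, 0.01, 1], [0, 0, 0.082, -0.32, 0.87, 0.01, 1], [0, 0, 0.082, -0.31, 0.87, 0.01, 1], [0, 0, 0.082, -0.3, 0.87, 0.01, 1]],
])

```text
clock: 40.85
eef_pos: [630.6, -4.5, 375.5]
eef_rot: [-3.141, 0.002, 0.25]
wrist_force: [0.6, -0.4, -1.1]
finger_gap: 23.4
finger_force: 24.9
```

Call:
step_arm([
  [[0, 0, 0.082, -0.3, 0.88, 0.01, 1], [0, 0, 0.082, -0.29, 0.87, 0.01, 1], [0, 0, 0.082, -0.29, 0.87, 0.01, 1], [0, 0, 0.082, -0.28, 0.87, 0.01, 1], [0, 0, 0.082, -0.27, 0.87, 0.01, 1]],
])

```text
clock: 41.35
eef_pos: [595.2, -184.0, 373.5]
eef_rot: [-3.141, 0.003, -0.072]
wrist_force: [-0.2, 0.2, -0.8]
finger_gap: 23.4
finger_force: 24.9
```

Call:
step_arm([
  [[0, 0, 0.082, -0.27, 0.87, 0.01, 1], [0, 0, 0.082, -0.26, 0.87, 0.01, 1], [0, 0, 0.082, -0.26, 0.87, 0.01, 1], [0, 0, 0.082, -0.25, 0.87, 0.01, 1], [0, 0, 0.082, -0.24, 0.87, 0.01, 1]],
])

```text
clock: 41.85
eef_pos: [510.8, -343.7, 371.5]
eef_rot: [-3.141, 0.003, -0.394]
wrist_force: [-0.5, -0.7, -1.2]
finger_gap: 23.5
finger_force: 24.9
```

Call:
step_arm([
  [[0, 0, 0.041, -0.12, 0.43, 0, 1], [0, 0, 0, 0, 0, 0, 1], [0, 0, 0, 0, 0, 0, 1]],
])

```text
clock: 42.15
eef_pos: [501.4, -355.6, 372.0]
eef_rot: [-3.141, 0.002, -0.421]
wrist_force: [-0.8, 0.3, -1.6]
finger_gap: 23.5
finger_force: 24.9
```

```bash
python3 down.py 504.5 -356 98 66 4 1 c
```

```text
t 42.15 p [ 501.4 -355.6  372. ] rpy [-3.141e+00  2.000e-03 -4.210e-01] F [-0.8  0.3 -1.6] gap 23.5 ff 24.9 q [-0.68  0.47  1.36  0.    1.31  1.32]
to q [-0.67  0.57  1.44  0.    1.13  1.32] X [ 504.5 -356.   278. ] err 0.0
max turn frac 0.001 (<.19) max shift 0.59
[[[0, 0.001, -0.001, 0.02, -0.01, 0.59, 1], [0, 0, -0.001, 0.02, 0, 0.59, 1], [0, 0.001, 0, 0.02, -0.01, 0.58, 1], [-0.001, 0, -0.001, 0.02, 0, 0.59, 1]]]
```

Call:
step_arm([
  [[0, 0, 0, 0.02, -0.01, 0.59, 1], [0, 0, 0, 0.02, 0, 0.59, 1], [0, 0, 0, 0.02, -0.01, 0.59, 1], [0, 0, 0, 0.02, 0, 0.5, 1], [0, 0, 0, 0, 0, 0, 1]],
])

```text
clock: 42.65
eef_pos: [505.0, -354.9, 278.7]
eef_rot: [-3.14, 0.006, -0.419]
wrist_force: [0.7, -0.8, -0.8]
finger_gap: 23.6
finger_force: 24.9
```

```bash
python3 down.py 504.5 -356 92 66 2 1 c
```

```text
t 42.65 p [ 505.  -354.9  278.7] rpy [-3.14   0.006 -0.419] F [ 0.7 -0.8 -0.8] gap 23.6 ff 24.9 q [-0.67  0.57  1.44 -0.    1.14  1.32]
to q [-0.67  0.58  1.45  0.    1.12  1.32] X [ 504.5 -356.   272. ] err 0.0
max turn frac 0.004 (<.19) max shift 0.09
[[[-0.001, 0.004, 0, 0, 0.02, 0.08, 1], [-0.001, 0.004, 0, 0, 0.01, 0.09, 1]]]
```

Call:
step_arm([
  [[0, 0, 0, 0, 0.02, 0.1, 1], [0, 0, 0, 0, 0, 0.08, 1], [0, 0, 0, 0, 0, 0, 1], [0, 0, 0, 0, 0, 0, 1]],
])

```text
clock: 43.05
eef_pos: [504.3, -357.0, 274.9]
eef_rot: [3.141, 0.0, -0.421]
wrist_force: [0.5, -0.9, -0.4]
finger_gap: 23.4
finger_force: 24.9
```

Call:
step_arm([
  [[0, 0, 0, 0, 0, 0.05, 1], [0, 0, 0, 0, 0, 0, 1]],
])

```text
clock: 43.25
eef_pos: [504.3, -357.1, 272.7]
eef_rot: [3.141, 0.0, -0.422]
wrist_force: [1.0, 0.4, 1.9]
finger_gap: 23.4
finger_force: 24.9
```

Call:
step_arm([
  [[0, 0, 0, 0, 0, 0.05, 1], [0, 0, 0, 0, 0, 0, 1]],
])

```text
clock: 43.45
eef_pos: [504.5, -357.3, 271.2]
eef_rot: [3.141, -0.001, -0.421]
wrist_force: [2.5, -2.3, 0.9]
finger_gap: 23.4
finger_force: 25.0
```

Call:
step_arm([
  [[0, 0, 0, 0, 0, 0.04, 1], [0, 0, 0, 0, 0, 0, 1]],
])

```text
clock: 43.65
eef_pos: [504.7, -357.5, 270.3]
eef_rot: [3.141, -0.003, -0.422]
wrist_force: [4.0, -3.0, 9.5]
finger_gap: 23.4
finger_force: 25.0
```

Call:
step_arm([
  [[0, 0, 0, 0, 0, 0.03, 1], [0, 0, 0, 0, 0, 0, 0], [0, 0, 0, 0, 0, 0, 0], [0, 0, 0, 0, 0, 0, 0], [0, 0, 0, 0, 0, 0, 0]],
])

```text
clock: 44.15
eef_pos: [504.1, -357.0, 267.1]
eef_rot: [-3.141, 0.002, -0.422]
wrist_force: [-0.1, 0.0, -0.9]
finger_gap: 46.4
finger_force: 0.0
```

Call:
step_arm([
  [[0, 0, 0, 0, 0, -0.4, 0], [0, 0, 0, 0, 0, -0.7, 0], [0, 0, 0, 0, 0, -0.7, 0], [0, 0, 0, 0, 0, -0.6, 0], [0, 0, 0, 0, 0, 0, 0]],
])

```text
clock: 44.65
eef_pos: [504.4, -357.1, 368.3]
eef_rot: [3.14, -0.005, -0.421]
wrist_force: [0.2, 0.8, 0.2]
finger_gap: 47.1
finger_force: 0.0
```

```bash
python3 seat.py 588.5,-346.5 504.5,-356; python3 toy.py 453.3,280.2; python3 down.py 453.3 280.2 180 140 17 0 j
```

```text
588.5,-346.5 s ball [ 588.2 -346.6   39.6] stem [ 593.1 -349.6] zmax 100.5
588.5,-346.5 t ball [ 589.1 -347.1   40.4] stem [ 590.1 -352.2] zmax 106.2
504.5,-356 s ball [ 505.5 -355.3   38.5] stem [ 506.2 -358.6] zmax 104.3
504.5,-356 t ball [ 504.3 -357.6   39.9] stem [ 509.8 -360.6] zmax 102.3
453.3,280.2 s [452.3 279.7] 1.29
453.3,280.2 t [454.5 280.5] 0.91
t 44.85 p [ 504.2 -357.   362.6] rpy [-3.141e+00  3.000e-03 -4.220e-01] F [-0.1 -0.6 -0.3] gap 47.2 ff 0.0 q [-0.68  0.49  1.36 -0.    1.3   1.32]
to q [ 0.48  0.3   1.62 -0.    1.21  1.18] X [453.3 280.2 360. ] err 0.0
max turn frac 0.097 (<.19) max shift 1.06
[[[0, 0, -0.097, 0.05, -1.06, 0, 0], [-0.001, 0, -0.097, 0.06, -1.06, -0.01, 0], [0, 0.001, -0.097, 0.06, -1.04, 0, 0], [0, 0, -0.097, 0.07, -1.04, 0, 0], [0, 0, -0.097, 0.07, -1.03, 0, 0]]]
[[[0, 0, -0.097, 0.08, -1.02, 0, 0], [-0.001, 0, -0.097, 0.09, -1.01, 0, 0], [0, 0, -0.096, 0.09, -1.01, 0.01, 0], [0, 0.001, -0.097, 0.09, -0.99, 0, 0], [0, 0, -0.097, 0.1, -0.99, 0, 0]]]
[[[0, 0, -0.097, 0.1, -0.97, 0.01, 0], [0, 0, -0.097, 0.11, -0.97, 0.01, 0], [-0.001, 0, -0.097, 0.11, -0.96, 0.01, 0], [0, 0.001, -0.097, 0.11, -0.95, 0, 0], [0, 0, -0.097, 0.12, -0.94, 0.01, 0]]]
[[[0, 0, -0.097, 0.13, -0.93, 0.02, 0], [0, 0, -0.097, 0.13, -0.93, 0.01, 0]]]
```

Call:
step_arm([
  [[0, 0, -0.091, 0.05, -1, 0, 0], [0, 0, -0.091, 0.06, -1, 0, 0], [0, 0, -0.091, 0.06, -0.99, 0, 0], [0, 0, -0.091, 0.06, -0.98, 0, 0], [0, 0, -0.091, 0.07, -0.97, 0, 0]],
], newtons=15)

```text
clock: 45.35
eef_pos: [570.4, -169.8, 362.3]
eef_rot: [-3.141, 0.003, -0.061]
wrist_force: [0.5, -0.6, 0.5]
finger_gap: 46.9
finger_force: 0.0
```

Call:
step_arm([
  [[0, 0, -0.091, 0.07, -0.97, 0, 0], [0, 0, -0.091, 0.08, -0.96, 0, 0], [0, 0, -0.091, 0.08, -0.95, 0, 0], [0, 0, -0.091, 0.09, -0.94, 0, 0], [0, 0, -0.091, 0.09, -0.94, 0, 0]],
])

```text
clock: 45.85
eef_pos: [571.4, 20.5, 362.5]
eef_rot: [-3.14, 0.003, 0.296]
wrist_force: [0.4, 0.9, -0.9]
finger_gap: 47.1
finger_force: 0.0
```

Call:
step_arm([
  [[0, 0, -0.091, 0.1, -0.93, 0, 0], [0, 0, -0.091, 0.1, -0.92, 0, 0], [0, 0, -0.091, 0.1, -0.91, 0, 0], [0, 0, -0.091, 0.1, -0.9, 0, 0], [0, 0, -0.091, 0.11, -0.9, 0, 0]],
])

```text
clock: 46.35
eef_pos: [512.9, 193.5, 362.7]
eef_rot: [-3.14, 0.002, 0.654]
wrist_force: [0.7, -1.0, 0.6]
finger_gap: 47.1
finger_force: 0.0
```

Call:
step_arm([
  [[0, 0, -0.091, 0.11, -0.89, 0, 0], [0, 0, -0.091, 0.12, -0.88, 0, 0], [0, 0, -0.091, 0.12, -0.88, 0, 0], [0, 0, 0, 0, 0, 0, 0], [0, 0, 0, 0, 0, 0, 0]],
])

```text
clock: 46.85
eef_pos: [453.9, 281.2, 363.2]
eef_rot: [-3.14, 0.002, 0.866]
wrist_force: [-0.1, -0.2, 0.2]
finger_gap: 46.9
finger_force: 0.0
```

```bash
python3 toy.py 453.3,280.2 2>/dev/null;  python3 down.py 453.3 280.2 110 140 3 0 c
```

```text
453.3,280.2 s [452.3 279.9] 1.58
453.3,280.2 t [454.1 279.8] 0.85
t 46.95 p [454.6 280.3 363.4] rpy [-3.14e+00  1.00e-03  8.64e-01] F [0.2 0.6 0.5] gap 46.8 ff 0.0 q [0.48 0.3  1.62 0.   1.22 1.19]
to q [ 0.48  0.39  1.69 -0.    1.06  1.18] X [453.3 280.2 290. ] err 0.0
max turn frac 0.004 (<.19) max shift 0.62
[[[-0.001, 0, -0.004, -0.01, -0.01, 0.61, 0], [0, 0.001, -0.004, 0, 0, 0.61, 0], [-0.001, 0, -0.004, -0.01, -0.01, 0.62, 0]]]
```

Descend from 363 to 250 (2.82).

Call:
step_arm([
  [[0, 0, 0, -0.01, 0, 0.6, 0], [0, 0, 0, -0.01, 0, 0.7, 0], [0, 0, 0, 0, 0, 0.7, 0], [0, 0, 0, 0, 0, 0.5, 0], [0, 0, 0, 0, 0, 0.32, 0]],
])

```text
clock: 47.45
eef_pos: [453.9, 279.3, 249.3]
eef_rot: [-3.14, 0.002, 0.863]
wrist_force: [-1.3, 0.3, 1.2]
finger_gap: 46.9
finger_force: 0.0
```

Call:
step_arm([
  [[0, 0, 0, 0, 0, 0, 0], [0, 0, 0, 0, 0, 0, 1], [0, 0, 0, 0, 0, 0, 1], [0, 0, 0, 0, 0, 0, 1], [0, 0, 0, 0, 0, 0, 1]],
])

```text
clock: 47.95
eef_pos: [453.6, 280.4, 251.8]
eef_rot: [-3.141, -0.001, 0.865]
wrist_force: [-0.4, 0.4, 3.1]
finger_gap: 23.5
finger_force: 15.0
```

Call:
step_arm([
  [[0, 0, 0, 0, 0, 0, 1]],
])

```text
clock: 48.05
eef_pos: [453.6, 280.4, 251.8]
eef_rot: [-3.141, -0.001, 0.865]
wrist_force: [0.7, 0.9, 5.3]
finger_gap: 23.8
finger_force: 15.0
```

Call:
step_arm([
  [[0, 0, 0, 0, 0, -0.4, 1], [0, 0, 0, 0, 0, -0.7, 1], [0, 0, 0, 0, 0, -0.8, 1], [0, 0, 0, 0, 0, -0.8, 1], [0, 0, 0, 0, 0, -0.5, 1]],
])

```text
clock: 48.55
eef_pos: [453.5, 280.2, 381.4]
eef_rot: [-3.141, -0.002, 0.865]
wrist_force: [-0.2, -0.2, -1.2]
finger_gap: 23.8
finger_force: 15.0
```

```bash
python3 down.py 419.6 -366.1 195 60 19 1 j
```

```text
t 48.55 p [453.5 280.2 381.4] rpy [-3.141e+00 -2.000e-03  8.650e-01] F [-0.2 -0.2 -1.2] gap 23.8 ff 15.0 q [0.48 0.28 1.6  0.   1.26 1.19]
to q [-0.78  0.34  1.54  0.    1.26  1.31] X [ 419.6 -366.1  375. ] err 0.0
max turn frac 0.094 (<.19) max shift 0.94
[[[0, 0, 0.093, -0.27, 0.85, 0.01, 1], [0, 0, 0.093, -0.27, 0.85, 0, 1], [0, 0, 0.093, -0.26, 0.86, 0.01, 1], [-0.001, 0, 0.093, -0.26, 0.86, 0.01, 1], [0, 0, 0.093, -0.25, 0.87, 0, 1]]]
[[[0, 0, 0.093, -0.25, 0.87, 0.01, 1], [0, -0.001, 0.093, -0.25, 0.87, 0.01, 1], [0, 0, 0.093, -0.24, 0.87, 0.01, 1], [0, 0, 0.093, -0.23, 0.88, 0.01, 1], [0, 0, 0.094, -0.23, 0.89, 0, 1]]]
[[[0, 0, 0.093, -0.23, 0.88, 0.01, 1], [-0.001, 0, 0.093, -0.22, 0.89, 0.01, 1], [0, 0, 0.093, -0.21, 0.89, 0.01, 1], [0, 0, 0.093, -0.21, 0.9, 0.01, 1], [0, 0, 0.093, -0.21, 0.9, 0.01, 1]]]
[[[0, 0, 0.093, -0.2, 0.9, 0, 1], [0, 0, 0.093, -0.19, 0.91, 0.01, 1], [0, -0.001, 0.093, -0.19, 0.9, 0.01, 1], [0, 0, 0.093, -0.19, 0.92, 0.01, 1]]]
```

Call:
step_arm([
  [[0, 0, 0.047, -0.13, 0.43, 0, 1], [0, 0, 0.093, -0.27, 0.85, 0, 1], [0, 0, 0.093, -0.27, 0.85, 0, 1], [0, 0, 0.093, -0.26, 0.86, 0.01, 1], [0, 0, 0.093, -0.26, 0.86, 0.01, 1]],
], newtons=25)

```text
clock: 49.05
eef_pos: [521.7, 133.2, 378.0]
eef_rot: [-3.14, 0.001, 0.533]
wrist_force: [0.8, 0.3, -0.7]
finger_gap: 23.2
finger_force: 25.0
```

Call:
step_arm([
  [[0, 0, 0.093, -0.25, 0.87, 0.01, 1], [0, 0, 0.093, -0.25, 0.87, 0.01, 1], [0, 0, 0.093, -0.25, 0.87, 0.01, 1], [0, 0, 0.093, -0.24, 0.87, 0.01, 1], [0, 0, 0.093, -0.23, 0.88, 0.01, 1]],
])

```text
clock: 49.55
eef_pos: [542.2, -45.9, 375.8]
eef_rot: [-3.141, 0.001, 0.168]
wrist_force: [0.0, 0.3, -0.9]
finger_gap: 23.4
finger_force: 25.0
```

Call:
step_arm([
  [[0, 0, 0.093, -0.23, 0.89, 0, 1], [0, 0, 0.093, -0.23, 0.88, 0.01, 1], [0, 0, 0.093, -0.22, 0.89, 0.01, 1], [0, 0, 0.093, -0.21, 0.89, 0.01, 1], [0, 0, 0.093, -0.21, 0.9, 0.01, 1]],
])

```text
clock: 50.05
eef_pos: [502.3, -224.1, 374.2]
eef_rot: [-3.141, 0.002, -0.197]
wrist_force: [0.5, -0.2, -0.3]
finger_gap: 23.2
finger_force: 25.0
```

Call:
step_arm([
  [[0, 0, 0.093, -0.21, 0.9, 0.01, 1], [0, 0, 0.093, -0.2, 0.9, 0, 1], [0, 0, 0.093, -0.19, 0.91, 0.01, 1], [0, 0, 0.093, -0.19, 0.9, 0.01, 1], [0, 0, 0.047, -0.09, 0.45, 0, 1]],
])

```text
clock: 50.55
eef_pos: [416.4, -366.9, 372.9]
eef_rot: [3.141, 0.002, -0.528]
wrist_force: [0.2, 0.2, -0.5]
finger_gap: 23.2
finger_force: 25.0
```

Call:
step_arm([
  [[0, 0, 0, 0, 0, 0, 1], [0, 0, 0, 0, 0, 0, 1]],
])

```text
clock: 50.75
eef_pos: [418.1, -364.7, 373.1]
eef_rot: [-3.141, 0.002, -0.523]
wrist_force: [0.6, 0.3, -0.7]
finger_gap: 23.6
finger_force: 25.0
```

```bash
python3 down.py 419.4 -366.5 98 60 4 1 c
```

```text
t 50.75 p [ 418.1 -364.7  373.1] rpy [-3.141e+00  2.000e-03 -5.230e-01] F [ 0.6  0.3 -0.7] gap 23.6 ff 25.0 q [-0.78  0.34  1.55 -0.    1.26  1.31]
to q [-0.78  0.45  1.63 -0.    1.06  1.31] X [ 419.4 -366.5  278. ] err 0.0
max turn frac 0.001 (<.19) max shift 0.60
[[[0, 0, 0, 0.01, 0.01, 0.59, 1], [0, 0.001, 0, 0.02, 0, 0.6, 1], [0, 0, 0, 0.01, 0.01, 0.59, 1], [0, 0.001, 0.001, 0.01, 0, 0.6, 1]]]
```

Call:
step_arm([
  [[0, 0, 0, 0.02, 0.01, 0.6, 1], [0, 0, 0, 0.02, 0, 0.6, 1], [0, 0, 0, 0.01, 0.01, 0.6, 1], [0, 0, 0, 0, 0, 0.55, 1], [0, 0, 0, 0, 0, 0, 1]],
])

```text
clock: 51.25
eef_pos: [419.7, -365.2, 276.6]
eef_rot: [-3.14, 0.006, -0.521]
wrist_force: [0.1, -0.3, -0.3]
finger_gap: 23.5
finger_force: 25.0
```

Call:
step_arm([
  [[0, 0, 0, 0, 0, 0.05, 1], [0, 0, 0, 0, 0, 0, 1]],
])

```text
clock: 51.45
eef_pos: [419.8, -366.4, 278.3]
eef_rot: [3.141, -0.0, -0.523]
wrist_force: [0.5, -1.3, -0.3]
finger_gap: 23.8
finger_force: 25.0
```

Call:
step_arm([
  [[0, 0, 0, 0, 0, 0.05, 1], [0, 0, 0, 0, 0, 0, 1]],
])

```text
clock: 51.65
eef_pos: [419.4, -366.5, 275.6]
eef_rot: [3.141, 0.0, -0.523]
wrist_force: [-0.5, -0.3, -0.6]
finger_gap: 23.5
finger_force: 25.0
```

Call:
step_arm([
  [[0, 0, 0, 0, 0, 0.1, 1], [0, 0, 0, 0, 0, 0, 1]],
])

```text
clock: 51.85
eef_pos: [419.4, -366.7, 271.5]
eef_rot: [3.141, -0.0, -0.524]
wrist_force: [0.9, -2.1, 3.7]
finger_gap: 23.7
finger_force: 25.0
```

Call:
step_arm([
  [[0, 0, 0, 0, 0, 0.04, 1], [0, 0, 0, 0, 0, 0, 1]],
])

```text
clock: 52.05
eef_pos: [419.5, -367.0, 270.6]
eef_rot: [3.141, -0.002, -0.524]
wrist_force: [2.0, -1.7, 7.3]
finger_gap: 23.6
finger_force: 25.0
```

Call:
step_arm([
  [[0, 0, 0, 0, 0, 0.03, 1], [0, 0, 0, 0, 0, 0, 1]],
])

```text
clock: 52.25
eef_pos: [419.8, -367.1, 270.2]
eef_rot: [3.14, -0.003, -0.524]
wrist_force: [2.1, -2.5, 12.2]
finger_gap: 23.7
finger_force: 25.0
```

Seated; release, rise, retreat and check all.

Call:
step_arm([
  [[0, 0, 0, 0, 0, 0.02, 1], [0, 0, 0, 0, 0, 0, 0], [0, 0, 0, 0, 0, 0, 0], [0, 0, 0, 0, 0, 0, 0], [0, 0, 0, 0, 0, 0, 0]],
])

```text
clock: 52.75
eef_pos: [419.2, -366.5, 267.3]
eef_rot: [-3.141, 0.002, -0.524]
wrist_force: [-0.9, -1.1, -0.3]
finger_gap: 46.8
finger_force: 0.0
```

Call:
step_arm([
  [[0, 0, 0, 0, 0, -0.4, 0], [0, 0, 0, 0, 0, -0.7, 0], [0, 0, 0, 0, 0, -0.8, 0], [0, 0, 0, 0, 0, -0.8, 0], [0, 0, 0, 0, 0, -0.5, 0]],
])

```text
clock: 53.25
eef_pos: [419.4, -366.6, 397.9]
eef_rot: [3.141, -0.001, -0.524]
wrist_force: [0.1, 0.4, -0.7]
finger_gap: 46.9
finger_force: 0.0
```

Call:
step_arm([
  [[0, 0, -0.1, -0.3, -0.9, 0, 0], [0, 0, -0.1, -0.3, -0.9, 0, 0], [0, 0, -0.1, -0.2, -0.9, 0, 0], [0, 0, -0.1, -0.2, -0.9, 0, 0], [0, 0, -0.1, -0.2, -0.8, 0, 0]],
])

```text
clock: 53.75
eef_pos: [438.5, -184.0, 395.5]
eef_rot: [-3.141, 0.001, -0.127]
wrist_force: [0.3, -0.2, -0.5]
finger_gap: 47.4
finger_force: 0.0
```

Call:
step_arm([
  [[0, 0, -0.1, 0, -0.8, 0, 0], [0, 0, -0.1, 0, -0.8, 0, 0], [0, 0, -0.1, 0, -0.6, 0, 0], [0, 0, 0, 0, 0, 0, 0], [0, 0, 0, 0, 0, 0, 0]],
])

```text
clock: 54.25
eef_pos: [443.7, -97.9, 395.7]
eef_rot: [-3.141, 0.001, 0.104]
wrist_force: [0.1, -1.0, 0.7]
finger_gap: 46.9
finger_force: 0.0
```

```bash
python3 st.py; python3 seat.py 588.5,-346.5 504.5,-356 419.5,-366; python3 - <<'E'
from h import *
c=cam("scene"); t=cam("top"); a=cv2.resize(c["frame"][110:270,220:400],(520,462)); b=cv2.resize(t["frame"][140:270,180:410],(780,441))
save("fin",np.vstack([cv2.resize(c["frame"][110:250,215:405],(440,324)),cv2.resize(t["frame"][150:260,220:400],(440,269))]),1)
P=t["xyz"];m=(P[...,2]>78)&(P[...,0]>500)&(P[...,0]<700)&(P[...,1]<-80)&(P[...,1]>-180)&(P[...,2]<110);print("knob",P[m].mean(0),m.sum())
E
```

```text
t 54.25 p [443.7 -97.9 395.7] rpy [-3.141e+00  1.000e-03  1.040e-01] F [ 0.1 -1.   0.7] gap 46.9 ff 0.0 q [-0.298  0.094  1.789  0.     1.26   1.169]
588.5,-346.5 s ball [ 588.5 -346.5   38.8] stem [ 592.9 -346.5] zmax 99.0
588.5,-346.5 t ball [ 588.9 -347.7   41.5] stem [ 592.  -351.4] zmax 107.2
504.5,-356 s few 30 0
504.5,-356 t ball [ 504.6 -357.1   41.4] stem [ 508.  -360.5] zmax 103.4
419.5,-366 s ball [ 419.3 -365.7   39.9] stem [ 425.4 -371. ] zmax 96.2
419.5,-366 t ball [ 420.2 -367.    40.7] stem [ 425.2 -373.1] zmax 102.8
knob [ 553.16136663 -110.77705459   94.45585451] 30
```

View pics/fin.png

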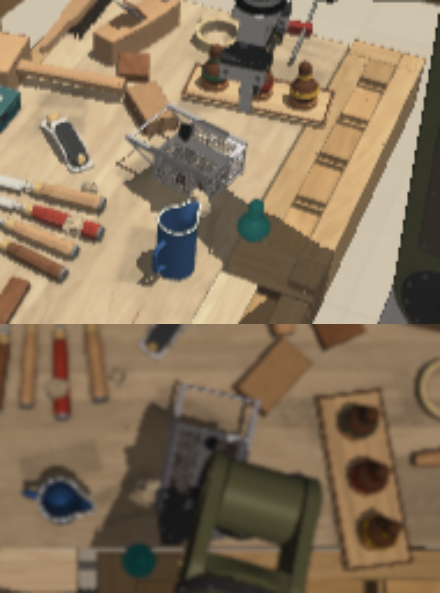

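```bash
python3 - <<'E'
from h import *
from scipy.optimize import least_squares
cs=[cam("scene"),cam("top")]
for x,y in((588.5,-346.5),(504.5,-356.5),(419.5,-366.5)):
    QQ=[]
    for k,c in zip("st",cs):
        P=c["xyz"]; m=(np.hypot(P[...,0]-x,P[...,1]-y)<40)&(P[...,2]>28)&(P[...,2]<112); Q=P[m]; QQ.append(Q)
    Q=np.vstack(QQ)
    # full toy SDF: ball r26 + capsule-like stem r12 up to 58, origin o=(x,y,43), axis tilt (a,b)
    def res(p,Q):
        o=np.array([p[0],p[1],43]); ax=np.array([p[2],p[3],1]);ax=ax/np.linalg.norm(ax)
        d=Q-o; h=d@ax; hc=np.clip(h,0,46); return np.minimum(np.linalg.norm(d,axis=1)-26,np.linalg.norm(d-hc[:,None]*ax,axis=1)-12)
    for n,q in(("s",QQ[0]),("t",QQ[1]),("st",Q)):
        if len(q)<40: continue
        r=least_squares(res,[x,y,0,0],args=(q,),loss="soft_l1",f_scale=1.5); print(n,len(q),r.x[:2].round(1),"tilt deg",np.degrees(r.x[2:]).round(1),np.median(abs(r.fun)).round(2))
E
```

```text
s 114 [ 586.  -346.8] tilt deg [ 8.6 -0.7] 2.05
t 180 [ 589.3 -348. ] tilt deg [ 4.4 -1.5] 1.14
st 294 [ 588.5 -347.5] tilt deg [ 5.6 -1.4] 1.38
t 182 [ 505.1 -357.3] tilt deg [ 4.5 -2.7] 1.1
st 214 [ 504.9 -357. ] tilt deg [ 4.7 -3.3] 1.23
s 153 [ 419.6 -367. ] tilt deg [ 7.4 -3.9] 1.57
t 190 [ 420.6 -367.5] tilt deg [ 7.9 -5.3] 1.1
st 343 [ 420.2 -367.2] tilt deg [ 7.9 -4.9] 1.44
```

```bash
cat > tilt.py <<'E'
from h import *
from scipy.optimize import least_squares
def tilt(cs,x,y,z,lo):
    Q=np.vstack([c["xyz"][(np.hypot(c["xyz"][...,0]-x,c["xyz"][...,1]-y)<40)&(c["xyz"][...,2]>lo)&(c["xyz"][...,2]<112)] for c in cs])
    def res(p):
        o=np.array([p[0],p[1],z]); ax=np.array([p[2],p[3],1]);ax=ax/np.linalg.norm(ax)
        d=Q-o; hc=np.clip(d@ax,0,46); return np.minimum(np.linalg.norm(d,axis=1)-26,np.linalg.norm(d-hc[:,None]*ax,axis=1)-12)
    r=least_squares(res,[x,y,0,0],loss="soft_l1",f_scale=1.5); return len(Q),r.x[:2].round(1),np.degrees(r.x[2:]).round(1)
if __name__=="__main__":
    t=dict(np.load("top0.npz"));s=dict(np.load("scene0.npz"))
    for x,y in((549.8,336.6),(576.5,266.3),(453.3,280.2),(384.5,-6)): print(tilt([t],x,y,26,11),tilt([s],x,y,26,11))
    # far toy-like check on fixed geometry: ring-board flatness via plane fit
    P=t["xyz"]; m=(abs(P[...,0]-505)<120)&(abs(P[...,1]+357)<40)&(P[...,2]>5)&(P[...,2]<18); Q=P[m]; A=np.c_[Q[:,:2],np.ones(len(Q))]; print("board slope deg",np.degrees(np.linalg.lstsq(A,Q[:,2],rcond=None)[0][:2]).round(2))
E
python3 tilt.py
```

```text
(162, array([550.5, 336.6]), array([-0.2,  0.2])) (215, array([549. , 336.8]), array([0. , 0.2]))
(162, array([577.3, 266.1]), array([-0.2,  0.7])) (189, array([575.6, 266.5]), array([ 0.3, -0.1]))
(164, array([454.1, 280.4]), array([-2. ,  0.8])) (213, array([452.5, 280.2]), array([0.3, 0.1]))
(164, array([385. ,  -5.7]), array([-0.7, -0.6])) (185, array([383.6,  -6.2]), array([0.5, 1.1]))
board slope deg [0.01 0.05]
```

```bash
python3 down.py 420 -367 150 -28 16 0 j
```

```text
t 54.55 p [443.7 -98.5 395.6] rpy [-3.141e+00  1.000e-03  1.030e-01] F [-0.2 -0.1  0.4] gap 47.0 ff 0.0 q [-0.3   0.09  1.79  0.    1.26  1.17]
to q [-0.78  0.39  1.58 -0.    1.17 -0.3 ] X [ 420. -367.  330.] err 0.0
max turn frac 0.078 (<.19) max shift 0.48
[[[0, 0, -0.078, 0.04, 0.4, 0.08, 0], [0, 0, -0.078, 0, 0.4, 0.08, 0], [0, 0, -0.078, -0.04, 0.4, 0.08, 0], [0, 0, -0.078, -0.08, 0.4, 0.09, 0], [0, 0.001, -0.077, -0.12, 0.4, 0.09, 0]]]
[[[0, 0, -0.078, -0.16, 0.39, 0.09, 0], [0, 0, -0.078, -0.2, 0.37, 0.1, 0], [-0.001, 0, -0.078, -0.24, 0.35, 0.1, 0], [0, 0, -0.078, -0.27, 0.33, 0.1, 0], [0, 0, -0.078, -0.31, 0.31, 0.11, 0]]]
[[[0, 0, -0.078, -0.34, 0.27, 0.11, 0], [0, 0, -0.078, -0.37, 0.24, 0.12, 0], [0, 0, -0.078, -0.4, 0.21, 0.11, 0], [0, 0, -0.077, -0.41, 0.17, 0.13, 0], [0, 0, -0.078, -0.44, 0.13, 0.12, 0]]]
[[[0, 0, -0.078, -0.45, 0.08, 0.13, 0]]]
```

Call:
step_arm([
  [[0, 0, -0.078, 0.04, 0.4, 0.08, 0], [0, 0, -0.078, 0, 0.4, 0.08, 0], [0, 0, -0.078, -0.04, 0.4, 0.08, 0], [0, 0, -0.078, -0.08, 0.4, 0.09, 0], [0, 0, -0.078, -0.12, 0.4, 0.09, 0]],
], newtons=12)

```text
clock: 55.05
eef_pos: [454.1, -179.3, 378.6]
eef_rot: [-3.141, 0.001, 0.413]
wrist_force: [-0.1, 0.4, 0.2]
finger_gap: 47.1
finger_force: 0.0
```

Call:
step_arm([
  [[0, 0, -0.078, -0.16, 0.39, 0.09, 0], [0, 0, -0.078, -0.2, 0.37, 0.1, 0], [0, 0, -0.078, -0.24, 0.35, 0.1, 0], [0, 0, -0.078, -0.27, 0.33, 0.1, 0], [0, 0, -0.078, -0.31, 0.31, 0.1, 0]],
])

```text
clock: 55.55
eef_pos: [448.9, -264.4, 358.9]
eef_rot: [-3.14, 0.001, 0.719]
wrist_force: [0.2, -0.4, -0.1]
finger_gap: 46.6
finger_force: 0.0
```

Call:
step_arm([
  [[0, 0, -0.078, -0.34, 0.27, 0.11, 0], [0, 0, -0.078, -0.37, 0.24, 0.11, 0], [0, 0, -0.078, -0.4, 0.21, 0.11, 0], [0, 0, -0.078, -0.41, 0.17, 0.12, 0], [0, 0, -0.078, -0.44, 0.13, 0.12, 0]],
])

```text
clock: 56.05
eef_pos: [426.7, -350.7, 336.0]
eef_rot: [-3.14, 0.0, 1.025]
wrist_force: [1.2, 0.0, 0.4]
finger_gap: 46.9
finger_force: 0.0
```

Call:
step_arm([
  [[0, 0, -0.078, -0.45, 0.08, 0.12, 0], [0, 0, 0, 0, 0, 0, 0], [0, 0, 0, 0, 0, 0, 0]],
])

```text
clock: 56.35
eef_pos: [420.3, -366.7, 331.4]
eef_rot: [-3.14, -0.0, 1.082]
wrist_force: [-1.4, 1.0, -0.0]
finger_gap: 47.0
finger_force: 0.0
```

```bash
python3 down.py 420 -367 88 -28 4 0 c
```

```text
t 56.35 p [ 420.3 -366.7  331.4] rpy [-3.14  -0.     1.082] F [-1.4  1.  -0. ] gap 47.0 ff 0.0 q [-0.78  0.39  1.58 -0.    1.17 -0.29]
to q [-0.78  0.47  1.63 -0.    1.04 -0.3 ] X [ 420. -367.  268.] err 0.0
max turn frac 0.001 (<.19) max shift 0.40
[[[-0.001, 0, 0, 0, 0, 0.4, 0], [0, 0, 0, 0, 0, 0.39, 0], [-0.001, 0, 0, -0.01, 0, 0.4, 0], [0, 0, 0, 0, 0, 0.4, 0]]]
```

Call:
step_arm([
  [[0, 0, 0, 0, 0, 0.4, 0], [0, 0, 0, 0, 0, 0.4, 0], [0, 0, 0, 0, 0, 0.4, 0], [0, 0, 0, 0, 0, 0.37, 0], [0, 0, 0, 0, 0, 0, 0]],
])

```text
clock: 56.85
eef_pos: [420.4, -365.9, 267.1]
eef_rot: [-3.138, -0.001, 1.085]
wrist_force: [-0.5, 0.3, 0.9]
finger_gap: 47.0
finger_force: 0.0
```

Call:
step_arm([
  [[0, 0, 0, 0, 0, 0, 1], [0, 0, 0, 0, 0, 0, 1], [0, 0, 0, 0, 0, 0, 1], [0, 0, 0, 0, 0, 0, 1], [0, 0, 0, 0, 0, 0, 1]],
])

```text
clock: 57.35
eef_pos: [420.5, -366.7, 269.2]
eef_rot: [-3.141, 0.0, 1.085]
wrist_force: [2.1, -0.8, 1.3]
finger_gap: 23.9
finger_force: 11.9
```

Call:
step_arm([
  [[0, 0, 0, 0, 0, 0, 0], [0, 0, 0, 0, 0, 0, 0], [0, 0, 0, 0, 0, 0, 0], [0, 0, 0, 0, 0, -0.7, 0], [0, 0, 0, 0, 0, -0.9, 0]],
])

```text
clock: 57.85
eef_pos: [420.2, -366.5, 332.1]
eef_rot: [-3.137, -0.001, 1.085]
wrist_force: [-0.6, 0.4, 0.6]
finger_gap: 47.4
finger_force: 0.0
```

Call:
step_arm([
  [[0, 0, 0, 0, 0, 0, 0], [0, 0, 0, 0, 0, 0, 0]],
])

```text
clock: 58.05
eef_pos: [420.4, -366.6, 333.0]
eef_rot: [-3.141, 0.0, 1.085]
wrist_force: [-1.3, 0.2, -0.2]
finger_gap: 46.8
finger_force: 0.0
```

```bash
python3 -c "
from tilt import *
s=cam('scene');t=cam('top')
for x,y in((588.5,-347),(504.5,-357),(419.8,-367)): print(tilt([s],x,y,43,28),tilt([t],x,y,43,28),tilt([s,t],x,y,43,28))
"; python3 down.py 504.8 -357 150 -30 4 0 j
```

```text
(145, array([ 587.7, -345.9]), array([ 6.6, -3.7])) (176, array([ 589.3, -348. ]), array([ 4.3, -2.1])) (321, array([ 588.7, -347.3]), array([ 5.1, -2.5]))
(140, array([ 504.7, -357.6]), array([ 1.4, -1.7])) (182, array([ 505. , -357.9]), array([ 3.5, -2.1])) (322, array([ 504.9, -357.8]), array([ 3.3, -2.4]))
(148, array([ 420.1, -367.8]), array([ 3. , -0.3])) (170, array([ 420.5, -367.8]), array([3.3, 0.2])) (318, array([ 420.4, -367.8]), array([3.2, 0. ]))
t 58.15 p [ 420.3 -366.5  331.7] rpy [-3.139 -0.     1.085] F [-0.3 -0.3  0.6] gap 47.1 ff 0.0 q [-0.78  0.39  1.58 -0.    1.18 -0.3 ]
to q [-0.67  0.52  1.4   0.    1.23 -0.15] X [ 504.8 -357.   330. ] err 0.0
max turn frac 0.012 (<.19) max shift 0.54
[[[-0.001, 0, 0.012, 0.26, 0.46, 0, 0], [-0.001, 0, 0.012, 0.3, 0.44, 0, 0], [-0.001, 0, 0.012, 0.31, 0.43, 0.01, 0], [-0.001, -0.001, 0.012, 0.35, 0.41, 0.03, 0]]]
```

Call:
step_arm([
  [[0, 0, 0.012, 0.26, 0.46, 0, 0], [0, 0, 0.012, 0.3, 0.44, 0, 0], [0, 0, 0.012, 0.31, 0.43, 0.01, 0], [0, 0, 0.012, 0.35, 0.41, 0.02, 0], [0, 0, 0, 0, 0, 0, 0]],
])

```text
clock: 58.65
eef_pos: [506.5, -356.4, 329.7]
eef_rot: [-3.138, -0.0, 1.049]
wrist_force: [0.1, 0.0, -0.2]
finger_gap: 46.6
finger_force: 0.0
```

```bash
python3 down.py 504.8 -357.3 88 -30 4 0 c
```

```text
t 58.65 p [ 506.5 -356.4  329.7] rpy [-3.138 -0.     1.049] F [ 0.1  0.  -0.2] gap 46.6 ff 0.0 q [-0.67  0.52  1.39 -0.    1.23 -0.15]
to q [-0.68  0.59  1.44  0.    1.11 -0.15] X [ 504.8 -357.3  268. ] err 0.0
max turn frac 0.002 (<.19) max shift 0.39
[[[-0.001, 0, 0, -0.01, 0, 0.39, 0], [-0.001, 0, 0.001, -0.01, -0.01, 0.38, 0], [-0.001, 0, 0, -0.01, -0.01, 0.39, 0], [-0.001, -0.001, 0.001, -0.01, 0, 0.38, 0]]]
```

Call:
step_arm([
  [[0, 0, 0, -0.02, -0.01, 0.4, 0], [0, 0, 0, -0.02, -0.01, 0.4, 0], [0, 0, 0, 0, 0, 0.4, 0], [0, 0, 0, 0, 0, 0.34, 0], [0, 0, 0, 0, 0, 0, 0]],
])

```text
clock: 59.15
eef_pos: [502.7, -358.0, 267.5]
eef_rot: [-3.136, -0.0, 1.047]
wrist_force: [-0.4, -0.8, -0.4]
finger_gap: 46.9
finger_force: 0.0
```

Call:
step_arm([
  [[0, 0, 0, 0, 0, 0, 1], [0, 0, 0, 0, 0, 0, 1], [0, 0, 0, 0, 0, 0, 1], [0, 0, 0, 0, 0, 0, 1], [0, 0, 0, 0, 0, 0, 1]],
])

```text
clock: 59.65
eef_pos: [503.5, -358.2, 270.5]
eef_rot: [-3.142, 0.0, 1.047]
wrist_force: [0.4, -1.1, 3.8]
finger_gap: 23.6
finger_force: 12.0
```

Call:
step_arm([
  [[0, 0, 0, 0, 0, 0, 0], [0, 0, 0, 0, 0, 0, 0], [0, 0, 0, 0, 0, 0, 0], [0, 0, 0, 0, 0, -0.7, 0], [0, 0, 0, 0, 0, -0.9, 0]],
])

```text
clock: 60.15
eef_pos: [503.3, -358.0, 333.0]
eef_rot: [-3.137, -0.001, 1.047]
wrist_force: [0.7, -0.4, 0.0]
finger_gap: 46.9
finger_force: 0.0
```

Call:
step_arm([
  [[0, 0, 0.012, 0.26, 0.46, 0, 0], [0, 0, 0.012, 0.3, 0.44, 0, 0], [0, 0, 0.012, 0.31, 0.43, 0.01, 0], [0, 0, 0.012, 0.35, 0.41, 0.02, 0], [0, 0, 0, 0, 0, 0, 0]],
])

```text
clock: 60.65
eef_pos: [589.9, -351.1, 331.7]
eef_rot: [-3.14, -0.0, 1.011]
wrist_force: [0.1, 0.1, 0.0]
finger_gap: 47.1
finger_force: 0.0
```

```bash
python3 down.py 588.7 -347.2 88 -26 4 0 c
```

```text
t 60.65 p [ 589.9 -351.1  331.7] rpy [-3.14  -0.     1.011] F [0.1 0.1 0. ] gap 47.1 ff 0.0 q [-0.59  0.67  1.16  0.    1.32 -0.03]
to q [-0.59  0.72  1.22 -0.    1.2  -0.13] X [ 588.7 -347.2  268. ] err 0.0
max turn frac 0.034 (<.19) max shift 0.40
[[[-0.001, 0, -0.034, 0.02, -0.02, 0.4, 0], [0, 0, -0.034, 0.01, -0.02, 0.4, 0], [-0.001, 0, -0.033, 0.02, -0.01, 0.4, 0], [0, 0, -0.034, 0.02, -0.02, 0.39, 0]]]
```

Call:
step_arm([
  [[0, 0, -0.034, 0.03, -0.03, 0.2, 0], [0, 0, -0.034, 0.03, -0.03, 0.4, 0], [0, 0, -0.034, 0.01, -0.01, 0.5, 0], [0, 0, -0.034, 0, 0, 0.47, 0], [0, 0, 0, 0, 0, 0, 0]],
])

```text
clock: 61.15
eef_pos: [586.1, -348.0, 266.7]
eef_rot: [-3.135, -0.001, 1.117]
wrist_force: [-0.3, 0.5, 0.1]
finger_gap: 47.0
finger_force: 0.0
```

Call:
step_arm([
  [[0, 0, 0, 0, 0, 0, 1], [0, 0, 0, 0, 0, 0, 1], [0, 0, 0, 0, 0, 0, 1], [0, 0, 0, 0, 0, 0, 1], [0, 0, 0, 0, 0, 0, 1]],
])

```text
clock: 61.65
eef_pos: [587.4, -348.1, 270.7]
eef_rot: [3.141, 0.0, 1.116]
wrist_force: [1.8, -1.1, 3.7]
finger_gap: 23.8
finger_force: 12.0
```

Call:
step_arm([
  [[0, 0, 0, 0, 0, 0, 0], [0, 0, 0, 0, 0, 0, 0], [0, 0, 0, 0, 0, 0, 0], [0, 0, 0, 0, 0, -0.7, 0], [0, 0, 0, 0, 0, -0.9, 0]],
])

```text
clock: 62.15
eef_pos: [587.2, -347.9, 332.6]
eef_rot: [-3.136, -0.001, 1.116]
wrist_force: [1.0, -0.7, 0.4]
finger_gap: 47.1
finger_force: 0.0
```

Call:
step_arm([
  [[0, 0, 0, 0, 0, -0.9, 0], [0, 0, 0, 0, 0, -0.9, 0], [0, 0, 0, -0.9, 0, 0, 0], [0, 0, 0, -0.9, 0, 0, 0], [0, 0, 0, 0, 0, 0, 0]],
])

```text
clock: 62.65
eef_pos: [553.8, -416.0, 405.4]
eef_rot: [-3.14, 0.001, 1.113]
wrist_force: [-0.1, 0.7, -0.7]
finger_gap: 46.9
finger_force: 0.0
```

```bash
python3 st.py; python3 -c "
from tilt import *
s=cam('scene');t=cam('top')
for x,y in((588.5,-347),(504.5,-357),(419.8,-367)): print(tilt([s],x,y,43,28),tilt([t],x,y,43,28))
"
```

```text
t 62.65 p [ 553.8 -416.   405.4] rpy [-3.140e+00  1.000e-03  1.113e+00] F [-0.1  0.7 -0.7] gap 46.9 ff 0.0 q [-6.970e-01  6.330e-01  1.041e+00 -1.000e-03  1.470e+00 -2.390e-01]
(139, array([ 588. , -345.9]), array([ 4.7, -3.2])) (178, array([ 589.5, -347.8]), array([ 1.1, -3.5]))
(140, array([ 503.5, -355.6]), array([ 5. , -3.2])) (182, array([ 504.8, -357.1]), array([ 3.6, -3.8]))
(150, array([ 419.7, -367.4]), array([ 5.6, -1.3])) (45, array([ 419.7, -367.7]), array([0., 0.]))
```

```bash
python3 -c "
from cell import workorder
print(workorder.sign_off())"
```

```text
the job is handed in; nothing more can be done
None
```

The job is handed in, but no verdict came back: the lid was opened, the beads were poured (I made out about four in the basket) and the lid slid shut again, the jug stands empty and upright, and the three toys sit in rings of their own, leaning an estimated 3–6° at the last check.

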